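Load the gated pallet pen in the forge

TASK

Press the thumb lever to lift the latch bar out of its catch and swing the pen's gate wide open, about a quarter turn. Then set every wooden box upright on the slab, each squarely inside a chalked outline of the interlocking pattern (any outline, one box each), while the gate stays open. At last push the gate fully shut so that the bar has dropped into its catch again; leave the other things on the bench where they are.

Things in the scene. Friction and masses are not known exactly. Their poses are not given: they have to be found in the camera images.
- pen: Fixed loading pen on the robot's right; origin at the middle of its underside, on the bench, z up. A concrete pallet slab, top 40 mm up, 206 mm along x by 176 mm along y, with sheet walls (tops 62 mm up) on its -x, +x and -y edges; the gate shuts the +y side. Posts 120 mm tall stand at the gate's ends. White chalk outlines 84 x 54 mm on the slab show the five places.
- gate_hinge (a point): Point on the gate's upright hinge axis, 116 mm above the bench, at pen (+115, +100) mm; it does not move. The shut gate runs from here along the pen's -x for 215 mm: a barred steel panel 10 mm thick, centred on the plane through this axis, lower edge 64 mm, upper edge 116 mm above the bench.
- gate_top (a point): Middle of the gate's upper edge, 90 mm from the hinge axis; moves with the gate. A flat hold-down arm, 65 mm from the hinge axis, 24 mm wide, 112 to 118 mm above the bench, reaches 107 mm inward from the gate over the slab and ends in a 120 mm strip parallel to the gate (45 to 165 mm from the hinge axis), so the slab is only free for loading with the gate swung out.
- gate (a joint): Gate angle in rad: 0 shut, grows as the gate swings outward from the slab (clockwise from above; its free end goes towards the pen's +y); stops at 1.6. The hinge has a little friction (0.12 N m), so the gate stays where it is left.
- latch (a joint): Latch bar angle in rad: 0 level, held down by its weight; up to 0.45 lifted. It pivots on the gate's outer face 175 mm from the hinge axis, 100 mm above the bench. Its end stands past the gate's free end, behind the lip of a catch on the post, and comes clear above 0.14. The lip has an outer ramp: when the gate is pushed shut the bar rides up it and drops in by itself.
- thumb_lever (a point): Centre of the top of the thumb lever: flat paddle 40 mm along the gate, 44 mm outward from the gate's outer face, 5 mm thick, on the latch bar beyond its pivot, 135 mm from the hinge axis, 104 mm above the bench at rest (12 mm below the gate's upper edge), 34 mm outward of the gate's mid plane. Pressed 14 mm down (1 to 2 N) it lifts the bar to 0.35 rad. Moves with the gate.
- place0 (a point): Centre of chalked place 0 on the slab's top (its axes are the pen's). A box here lies with its long side along the pen's x (one of the two places in the row beside the gate). The outlines are 6 mm apart.
- place1 (a point): Centre of chalked place 1 on the slab's top (its axes are the pen's). A box here lies with its long side along the pen's x (one of the two places in the row beside the gate). The outlines are 6 mm apart.
- place2 (a point): Centre of chalked place 2 on the slab's top (its axes are the pen's). A box here lies with its long side along the pen's y (one of the three places in the far row). The outlines are 6 mm apart.
- place3 (a point): Centre of chalked place 3 on the slab's top (its axes are the pen's). A box here lies with its long side along the pen's y (one of the three places in the far row). The outlines are 6 mm apart.
- place4 (a point): Centre of chalked place 4 on the slab's top (its axes are the pen's). A box here lies with its long side along the pen's y (one of the three places in the far row). The outlines are 6 mm apart.
- box0_mid (a point): Wooden box 0 (absent in some starts; all boxes are alike), 84 mm along its x by 54 mm along its y, body 34 mm tall, with a carrying cleat in the middle of its top: 60 mm along x, 20 mm wide along y, 28 mm tall; 62 mm tall in all, 0.2 to 0.45 kg. This point is its centre, 31 mm above its underside. The cleat is to be gripped across its width, fingers above the body's top.
- box1_mid (a point): Wooden box 1 (absent in some starts; all boxes are alike), 84 mm along its x by 54 mm along its y, body 34 mm tall, with a carrying cleat in the middle of its top: 60 mm along x, 20 mm wide along y, 28 mm tall; 62 mm tall in all, 0.2 to 0.45 kg. This point is its centre, 31 mm above its underside. The cleat is to be gripped across its width, fingers above the body's top.
- box2_mid (a point): Wooden box 2 (absent in some starts; all boxes are alike), 84 mm along its x by 54 mm along its y, body 34 mm tall, with a carrying cleat in the middle of its top: 60 mm along x, 20 mm wide along y, 28 mm tall; 62 mm tall in all, 0.2 to 0.45 kg. This point is its centre, 31 mm above its underside. The cleat is to be gripped across its width, fingers above the body's top.
- box3_mid (a point): Wooden box 3 (absent in some starts; all boxes are alike), 84 mm along its x by 54 mm along its y, body 34 mm tall, with a carrying cleat in the middle of its top: 60 mm along x, 20 mm wide along y, 28 mm tall; 62 mm tall in all, 0.2 to 0.45 kg. This point is its centre, 31 mm above its underside. The cleat is to be gripped across its width, fingers above the body's top.
- box4_mid (a point): Wooden box 4 (absent in some starts; all boxes are alike), 84 mm along its x by 54 mm along its y, body 34 mm tall, with a carrying cleat in the middle of its top: 60 mm along x, 20 mm wide along y, 28 mm tall; 62 mm tall in all, 0.2 to 0.45 kg. This point is its centre, 31 mm above its underside. The cleat is to be gripped across its width, fingers above the body's top.
- hammer: Forging hammer, 230 mm, lying flat; not part of the job. Origin at the middle of its underside.
- barstock: Short round bar of steel, 42 mm thick, 50 mm tall, standing; not part of the job. Origin at the middle of its underside.
- can: Metal can, 66 mm thick, 85 mm tall, standing; not part of the job. Origin at the middle of its underside.
- wedge: Flat steel wedge blank 110 x 45 x 22 mm, lying; not part of the job. Origin at the middle of its underside.
- chisel: Square chisel, 190 mm, lying; not part of the job. Origin at the middle of its underside.
- tongs: Pair of tongs, 250 mm, lying flat; not part of the job. Origin at the middle of its underside.
- swage: Steel swage block 80 x 80 x 50 mm; not part of the job. Origin at the middle of its underside.

How it is judged:
By the outcome, as a careful person would: the job done as asked, in the order asked, and still so for the second after the job is handed in, with the robot touching nothing.
Of box0, box1, box2, box3, box4 only 3 to 5 are there at a start; the rules pass over those that are not, and their reading is None.
At some moment in a run one of box0, box1, box2, box3, box4 may be knocked a few centimetres aside while the robot is not near it.
It also fails if it takes over 210 s, if anything falls off the work surface, if the arm or the gripper's body presses on something with over 40 N, if the wrist force passes 120 N, or if a joint passes its speed limit or range.

ROBOT

A 6-joint arm with a two-finger parallel gripper is mounted at the origin on the work surface. World frame = base frame: x ahead of the robot, y to its left, z up, the work surface at z = 0. Lengths are in m, angles in rad, forces in N, time in s.
With the tool pointing down it reaches from about 0.35 to 0.975 m from the base axis. Payload 4.9 kg.
Tool frame: the origin (TCP) lies at the very end of the fingers, on their centre line; the grasp point (between the pads) lies 19 mm behind it (manip.grasp_offset is the distance from the TCP to the grasp point, in m); z points along the fingers, y is the line along which they close (so a half turn about z gives the same grasp; the last joint's range is limited). The gripper opens to 85 mm and grips with 20 to 120 N. Pads are 22 mm wide; open, the fingers measure 114 mm over their backs; the gripper's body (76 mm by 85 mm) begins 54 mm behind the grasp point. The pads swing forward as they close: fully open they stand 13 mm farther back than shut.
Start: joints at [-1.353, 0.053, 1.613, -0, 1.476, -0.119], TCP at [0.207, -0.59, 0.231] pointing down, gripper open.
Joint ranges: [-3.01, 3.01], [-1.01, 2.22], [0.06, 2.58], [-1.02, 4.17], [0.09, 2.62], [-3.14, 3.14]. Speed limits (rad/s): [2.57, 2.57, 3.14, 3.14, 3.14, 3.14].

INTERFACE

Orientations are given as a unit quaternion [w, x, y, z].
In Python, from plant import manip, eyes, job_done, models gives the robot as it stands.
- The arm moves only by the tool servo_tool, never from a script. Its argument "motion" is one flat list of numbers, 5 for each row, row after row: the opening, from -1 (shut) to 1 (fully open), then the shift along the tool's x, y, z normalised to -1 to 1, where 1 is 120 mm, then the turn about the tool's z normalised to -1 to 1, where 1 is 45 degrees. A call has 1 to 5 rows; each row is the pose to reach, as a shift and turn from the pose commanded when the call began, along the tool's axes at that moment; what a row does not reach only later rows make up. A row lasts 1/8 s, in which the tool goes at most 62.5 mm and 10.7 degrees, less where a joint would pass 70% of its speed; a pose out of reach is approached as far as the arm can. A call with a number of a shift or a turn outside -1 to 1 is refused whole. A call with a gripper value outside its range is refused whole. The fingers move at their own pace and stop on an object; the grip force is fixed at half the most. Time passes only in rows, so rows that repeat a pose let the fingers close. It gives the time, the measured TCP pose, the force, the opening and the grip force at its end, in the units of the state.
- manip.state(): the state, without advancing time (a new reading comes with each control period).
- eyes.grab_frame(name): name is "side" or "top"; returns (picture, depth): 420x560x3 uint8, red, green, blue; 420x560 float32, m along the optical axis (not along the pixel's ray), 0 where there is no reading.
- eyes.camera_params(name): a dict with "fov_y" (degrees; the focal length in pixels is half the picture's height over the tangent of half this angle, whatever the lens; pixels are square), "cx", "cy" (the principal point, pixels), "D" ([k1, k2, p1, p2, k3] as OpenCV has them; the pictures are not rectified), "pose" (4x4, takes a point from camera to world coordinates). Camera axes: x right, y up, looking along -z (the intrinsics and any distortion apply to the point x, -y, -z); pixel columns grow to the right and rows downward; lengths in m; the calibration is good to about 2 mm. A picture is of the moment at which its call begins. camera_params takes no time and is no camera call.
- job_done(): hands the job in; it is judged then, once.
Trained networks look in the newest picture that a camera, given by its name, has taken for a name from the list of things; names that differ only in an ending like _2 or _b are one class to them, and where a whole thing is asked for, a point or a joint stands for the part that bears it (a point fixed in the world has none). Each returns a list of dicts, best first, with "p" (0 to 1); they miss things now and then, are a little off and sometimes report something else, mostly with a low value. They report only what shows in the picture. A call takes as long as a camera call.
- models.regions_of(camera, label): "mask" (420x560 bool, what is visible of it) and "pixel" ([column, row] in pixels, amid what is visible of it).
The state is a dict: "time": time; "joint_pos": joint angles; "joint_vel": joint speeds; "joint_efforts": joint torques, N m; "tool_pos": TCP position; "tool_rot": TCP orientation; "contact_force": force on the tool from outside, world axes, zero at the start; "ft_torque": the same for the moment, N m; "gripper_width": opening from 0.0 (shut) to 1.0 (fully open); "grasp_force": force on a finger pad.
Only numpy, scipy, OpenCV 4.12 (cv2) and the standard library are available. Lean on these libraries where they do the work, as an engineer would, in place of code of your own. Each camera call takes 0.05 s, during which the arm holds its last target. There are 200 camera calls.

## Working session

There is one attempt and no reset: what is moved stays moved. The work goes in short steps, Python scripts to look and compute and a tool call to move; the robot and the scene stay as the last step left them, time stands still between calls to the robot, and variables do not carry over. Pictures are saved under pics/ and viewed, at most 14 in all, crops included, and the job is handed in when it is done.

Besides the shell and the picture viewer there is one more tool, called after "Emit:" in YAML: its name, and indented under it one key for each argument. servo_tool: Moves the arm, as the interface text tells. Its arguments: {"type":"object","properties":{"motion":{"type":"array","items":{"type":"number","minimum":-1,"maximum":1}}},"required":["motion"]}

```bash
ls; mkdir -p pics; cat > h.py <<'E'
import numpy as np, cv2
from plant import manip, eyes, job_done, models
def cam(n):
    p=eyes.camera_params(n); f=210/np.tan(np.radians(p['fov_y'])/2)
    return np.array([[f,0,p['cx']],[0,f,p['cy']],[0,0,1]]),np.array(p['D'],float),np.array(p['pose'])
def cloud(n,d):
    K,D,T=cam(n); v,u=np.mgrid[0:420,0:560]
    q=cv2.undistortPoints(np.stack([u,v],-1).reshape(-1,1,2).astype(float),K,D).reshape(420,560,2)
    P=np.stack([q[...,0]*d,-q[...,1]*d,-d],-1)@T[:3,:3].T+T[:3,3]
    P[d<=0]=np.nan; return P
def proj(n,X):
    K,D,T=cam(n); c=(np.atleast_2d(X)-T[:3,3])@T[:3,:3]; c=c*[1,-1,-1]
    return cv2.projectPoints(c.reshape(-1,1,3),np.zeros(3),np.zeros(3),K,D)[0].reshape(-1,2)
def grab(n,save=None):
    im,d=eyes.grab_frame(n)
    if save: cv2.imwrite('pics/'+save,im[...,::-1])
    return im,d,cloud(n,d)
E
python3 - <<'E'
from h import *
for n in('side','top'):
    im,d,P=grab(n,n+'0.png'); print(n,cam(n)[2].round(3).tolist())
    np.save(n+'0.npy',P)
s=manip.state();print({k:np.round(v,3).tolist() for k,v in s.items()})
for i in models.regions_of('top','box0_mid'):
    m=i['mask'];P=np.load('top0.npy')[m];print(round(i['p'],2),i['pixel'],m.sum(),np.nanmedian(P,0).round(3))
E
```

```text
pics
side [[-0.897, 0.239, -0.371, -0.027], [-0.441, -0.487, 0.754, 1.109], [-0.001, 0.84, 0.542, 0.933], [0.0, 0.0, 0.0, 1.0]]
top [[-0.012, 0.996, -0.088, 0.413], [-1.0, -0.013, -0.007, -0.048], [-0.008, 0.088, 0.996, 1.404], [0.0, 0.0, 0.0, 1.0]]
{'time': 0.1, 'joint_pos': [-1.353, 0.053, 1.614, 0.0, 1.476, -0.119], 'joint_vel': [-0.001, -0.004, -0.004, -0.001, -0.001, 0.0], 'joint_efforts': [0.001, -39.49, -37.136, 0.0, 0.004, 0.0], 'tool_pos': [0.206, -0.589, 0.23], 'tool_rot': [-0.001, 0.986, 0.168, -0.0], 'contact_force': [-0.054, 1.015, 0.449], 'ft_torque': [0.009, 0.043, 0.069], 'grasp_force': 0.0, 'gripper_width': 1.0}
0.7 [200.9, 240.4] 475 [0.438 0.226 0.034]
0.48 [353.0, 202.7] 4640 [ 0.543 -0.264  0.04 ]
```

View pics/top0.png

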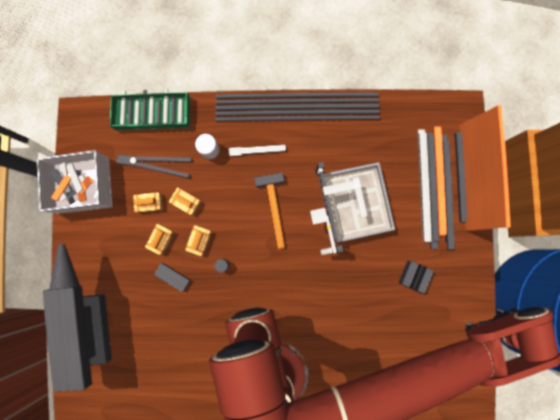

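View pics/side0.png

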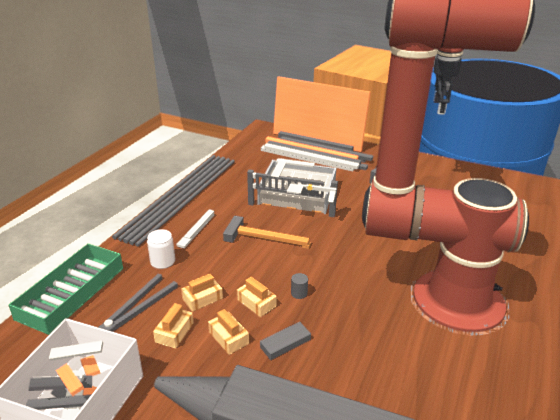

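The top view shows four boxes at px (147,203), (184,202), (158,239) and (198,240). The pen is around (358,203), with the hinge post near (321,168), the gate's free end near (330,250), and the paddle near (320,215). Next I'll fit the pen and the boxes.

```bash
cat >> h.py <<'E'
def rect(Q):
    (c,(w,h),a)=cv2.minAreaRect(Q.astype(np.float32)*1000)
    if w<h: w,h,a=h,w,a+90
    return np.array(c)/1000,w,h,(a+90)%180-90   # long-axis angle, world deg
def boxes(P,near=None):
    "boxes on the bench: cleat-top + body clusters"
    z=P[...,2];x=P[...,0];y=P[...,1]
    m=((z>.02)&(z<.075)&(y>.02)&(x>.2)&(x<.75)).astype(np.uint8)
    n,l=cv2.connectedComponents(m,connectivity=4);o=[]
    for i in range(1,n):
        Q=P[l==i]
        if len(Q)<150: continue
        c,w,h,a=rect(Q[:,:2]); k=(Q[:,2]>.052)
        if 70<w<100 and 45<h<72: 
            cc=Q[k][:,:2]; r=rect(cc)
            o.append((c,w,h,a,r,Q[:,2].max(),len(Q)))
    return o
E
python3 - <<'E'
from h import *
for n in('top','side'):
    P=np.load(n+'0.npy')
    for b in boxes(P): print(n,b[0].round(3),np.round(b[1:4],1),'cleat',b[4][0].round(3),np.round(b[4][1:],1),np.round(b[5],3),b[6])
P=np.load('top0.npy')
R=P[150:265,305:405].reshape(-1,3)
h=np.histogram(R[:,2],bins=np.arange(-.01,.13,.005));print(h[0])
Q=R[(R[:,2]>.03)&(R[:,2]<.07)];print('slab',rect(Q[:,:2]))
Q=R[(R[:,2]>.105)];print('top',rect(Q[:,:2]),len(Q))
# rectified picture at z=.04, 1px=0.5mm... x up, y left
im=cv2.imread('pics/top0.png')
xs=np.linspace(.70,.38,640);ys=np.linspace(-.12,-.44,640)
g=np.stack(np.meshgrid(xs,ys,indexing='ij'),-1).reshape(-1,2)
uv=proj('top',np.c_[g,np.full(len(g),.04)]).reshape(640,640,2).astype(np.float32)
o=cv2.remap(im,uv[...,0],uv[...,1],cv2.INTER_CUBIC);cv2.imwrite('pics/rect0.png',o[:600])
E
```

```text
top [0.565 0.278] [87.9 54.4 59.9] cleat [0.565 0.278] [62.3 20.2 59.9] 0.068 451
top [0.565 0.401] [ 85.7  55.7 -84.4] cleat [0.564 0.401] [ 60.8  20.9 -85.9] 0.067 429
top [0.444 0.362] [ 82.6  56.1 -26.8] cleat [0.443 0.361] [ 57.9  22.6 -28.4] 0.07 434
top [0.437 0.232] [ 84.3  55.4 -20.3] cleat [0.437 0.231] [ 60.2  21.6 -22.8] 0.067 439
side [0.565 0.279] [84.6 58.1 57.9] cleat [0.564 0.279] [60.3 25.8 60.5] 0.066 754
side [0.437 0.233] [ 89.8  58.4 -17.9] cleat [0.437 0.234] [ 60.9  24.8 -21.9] 0.064 732
side [0.564 0.402] [ 91.3  56.3 -84.9] cleat [0.565 0.402] [ 64.5  22.6 -86.2] 0.066 862
side [0.442 0.362] [ 88.2  57.  -26.8] cleat [0.443 0.362] [ 61.6  22.  -27.3] 0.066 862
[ 938 3905 1749   82    0    1    0   11  416 1803  771   55   49  193
  180   31   33    9   18   23   21   61  218   96  303  419   45    0]
slab (array([ 0.5648418 , -0.27007343]), 245.98666381835938, 200.36569213867188, 11.515453338623047)
top (array([ 0.52988593, -0.21452951]), 262.69207763671875, 162.59271240234375, -7.67572021484375) 863
```

View pics/rect0.png

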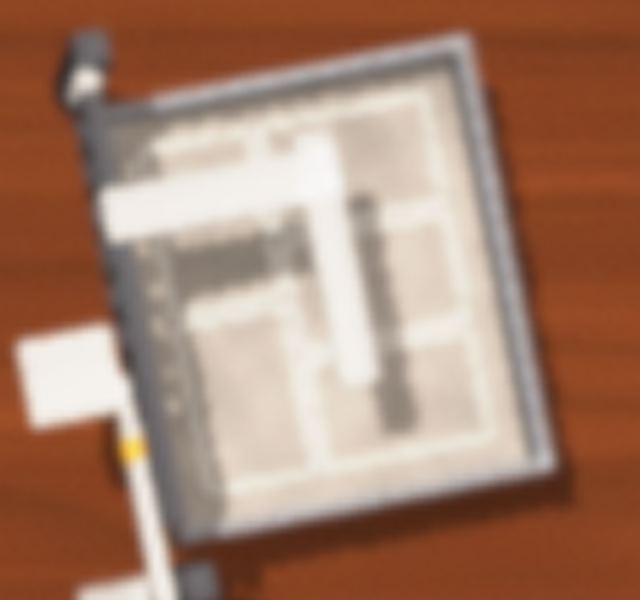

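The pictures fit the pen at about (0.5535, -0.280) with yaw 11.25°, and the four boxes are found (both cameras agree to 2 mm). Next is a planner helper that works out the numbers for each move.

```bash
cat > plan.py <<'E'
from h import *
import json
O=np.array([.5535,-.280]); YAW=np.radians(11.25)
try: O,YAW=(lambda d:(np.array(d[:2]),d[2]))(json.load(open('pen.json')))
except OSError: pass
def pen(x,y):
    c,s=np.cos(YAW),np.sin(YAW); return O+[c*x-s*y,s*x+c*y]
def gatept(th,r,s):
    "point at r from the hinge along the gate, s outward, gate angle th"
    return pen(.115-r*np.cos(th)+s*np.sin(th), .1+r*np.sin(th)+s*np.cos(th))
def here():
    s=manip.state(); w,x,y,z=s['tool_rot']
    return [*s['tool_pos'],np.degrees(np.arctan2(2*(x*y+w*z),1-2*(y*y+z*z)))]
def plan(wps,start=None,dec=2):
    "wps: (x,y,z,psi_deg,note); prints one row (shift,turn) per call"
    p=np.array(start if start is not None else here(),float); print('from',p.round(4))
    for w in wps:
        t=np.array(w[:4],float); t[3]=p[3]+(t[3]-p[3]+180)%360-180
        for _ in range(12):
            a=np.radians(p[3]); R=np.array([[np.cos(a),np.sin(a),0],[np.sin(a),-np.cos(a),0],[0,0,-1]])
            d=np.r_[R.T@(t-p)[:3]/.12,-(t-p)[3]/45]
            k=max(1,np.abs(d).max()/.999); d=np.round(d/k,dec)
            if not d.any(): break
            print(w[4] if len(w)>4 else '',d.tolist())
            p[:3]+=R@d[:3]*.12; p[3]-=d[3]*45
            if k==1: break
    print('end',p.round(4)); return p
E
python3 - <<'E'
from plan import *
g=gatept(0,.135,.002); print(g)
plan([(*g,.17,191.25,'hover'),(*g,.125,191.25,'low')])
E
```

```text
[ 0.51398508 -0.18386171]
from [ 0.2064 -0.5894  0.2303 19.2964]
hover [0.92, -0.61, 0.13, -1.0]
hover [1.0, 0.2, 0.12, -0.92]
hover [0.67, 0.89, 0.13, -1.0]
hover [-0.14, 0.99, 0.12, -0.9]
low [-0.0, 0.0, 0.38, -0.0]
end [ 5.140000e-01 -1.845000e-01  1.247000e-01  1.911964e+02]
```

Emit:
servo_tool:
  motion: [0.18,0.46,-0.3,0.06,-0.25,0.18,0.92,-0.61,0.13,-0.5,0.18,0.92,-0.61,0.13,-0.75,0.18,0.92,-0.61,0.13,-1,0.18,0.92,-0.61,0.13,-1]

```text
time: 0.78
tool_pos: [0.2866, -0.4839, 0.2154]
tool_rot: [-0.0, 0.847, 0.532, 0.0]
contact_force: [0.7, 0.2, -0.8]
gripper_width: 0.586
grasp_force: 0.0
```

Emit:
servo_tool:
  motion: [0.18,0.5,0.1,0.06,-0.23,0.18,1,0.2,0.12,-0.46,0.18,1,0.2,0.12,-0.69,0.18,1,0.2,0.12,-0.92,0.18,1,0.2,0.12,-0.92]

```text
time: 1.4
tool_pos: [0.3602, -0.3866, 0.2012]
tool_rot: [-0.0, 0.605, 0.796, 0.0]
contact_force: [0.4, 0.4, -1.0]
gripper_width: 0.593
grasp_force: 0.0
```

Emit:
servo_tool:
  motion: [0.18,0.33,0.45,0.06,-0.25,0.18,0.67,0.89,0.13,-0.5,0.18,0.67,0.89,0.13,-0.75,0.18,0.67,0.89,0.13,-1,0.18,0.67,0.89,0.13,-1]

```text
time: 2.02
tool_pos: [0.4413, -0.2804, 0.1856]
tool_rot: [-0.0, 0.255, 0.967, 0.0]
contact_force: [-0.2, -0.1, 0.3]
gripper_width: 0.592
grasp_force: 0.0
```

Emit:
servo_tool:
  motion: [0.18,-0.07,0.5,0.06,-0.23,0.18,-0.14,0.99,0.12,-0.45,0.18,-0.14,0.99,0.12,-0.68,0.18,-0.14,0.99,0.12,-0.9,0.18,-0.14,0.99,0.12,-0.9]

```text
time: 2.65
tool_pos: [0.514, -0.1853, 0.1712]
tool_rot: [-0.0, -0.095, 0.996, 0.0]
contact_force: [-0.9, -0.9, -0.3]
gripper_width: 0.593
grasp_force: 0.0
```

```bash
python3 - <<'E'
from plan import *
print(manip.state()['joint_pos'],manip.state()['gripper_width'],manip.state()['contact_force'])
g=gatept(0,.135,.002); plan([(*g,.125,191.25,'low')])
im,d,P=grab('side','side1.png')
o=cv2.resize(im[130:250,220:380],None,fx=5,fy=5,interpolation=cv2.INTER_CUBIC)[...,::-1]
cv2.imwrite('pics/s1.png',o)
E
```

```text
[-4.82163271e-01 -9.04062214e-02  1.85593520e+00 -5.48382033e-06
  1.37621527e+00 -2.24224432e+00] 0.5928196050313855 [-0.8604078  -0.86942349 -0.34074451]
from [   0.514    -0.1853    0.1712 -169.1547]
low [-0.0, 0.01, 0.39, -0.01]
end [ 5.138000e-01 -1.841000e-01  1.244000e-01 -1.687047e+02]
```

View pics/s1.png

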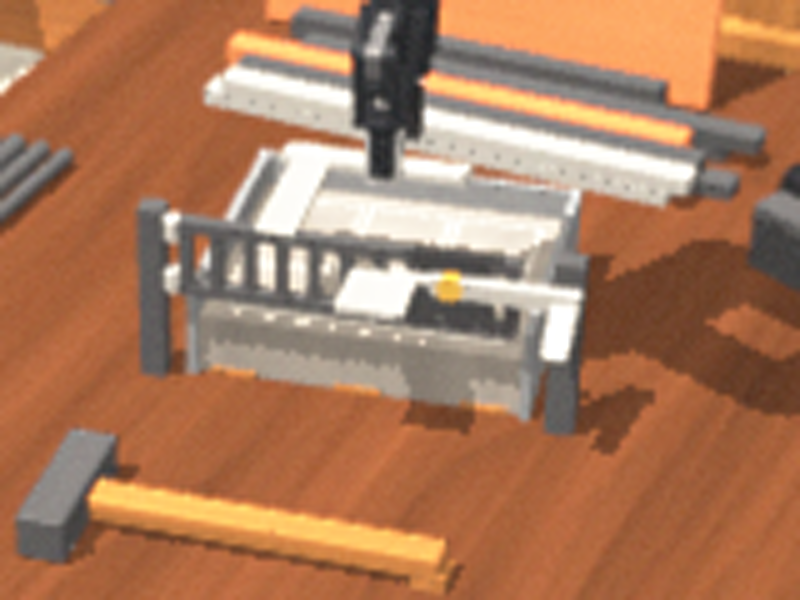

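The fingers hover at about (385,160) in the crop, with the paddle at (375,290). My hand-read points put the gate 4–6 mm farther out than the model does, so I'll check that from the clouds.

```bash
python3 - <<'E'
from plan import *
from scipy.optimize import least_squares
def loc(P):
    c,s=np.cos(YAW),np.sin(YAW); d=P[:,:2]-O; return np.c_[d@[c,s],d@[-s,c],P[:,2]]*1000
for n in('top','side'):
    P=np.load(n+'0.npy').reshape(-1,3); P=P[~np.isnan(P[:,0])]; L=loc(P)
    def sel(x0,x1,y0,y1,z0,z1):
        m=(L[:,0]>x0)&(L[:,0]<x1)&(L[:,1]>y0)&(L[:,1]<y1)&(L[:,2]>z0)&(L[:,2]<z1);Q=L[m]
        return len(Q),np.percentile(Q,[3,50,97],axis=0).round(1).tolist() if len(Q)else None
    print(n,'paddle',sel(-45,10,106,170,95,112))
    print(' gate/lip top',sel(0,100,85,115,108,122))
    print(' strip',sel(-60,75,-30,20,105,125))
    print(' far wall',sel(-90,90,-110,-80,52,70))
    print(' +x wall',sel(95,120,-80,70,54,70)); print(' -x wall',sel(-120,-95,-80,70,54,70))
E
```

```text
top paddle (211, [[-40.0, 107.4, 97.1], [-21.4, 134.4, 102.3], [-1.4, 157.0, 107.1]])
 gate/lip top (145, [[4.8, 87.1, 109.7], [50.4, 100.8, 114.9], [95.6, 107.2, 120.5]])
 strip (269, [[-46.3, -5.2, 110.7], [13.7, 4.3, 116.0], [65.5, 17.4, 120.4]])
 far wall (147, [[-83.7, -91.4, 53.2], [-0.2, -87.1, 59.6], [83.9, -84.3, 65.1]])
 +x wall (97, [[102.7, -73.3, 54.7], [105.8, -3.4, 59.8], [109.0, 64.3, 64.4]])
 -x wall (89, [[-109.7, -75.8, 55.2], [-106.8, -5.0, 60.2], [-104.0, 63.0, 64.9]])
side paddle (154, [[-41.0, 106.8, 98.4], [-21.2, 133.6, 102.8], [-0.8, 158.4, 109.6]])
 gate/lip top (131, [[3.2, 89.3, 108.6], [47.8, 103.5, 113.9], [96.2, 110.6, 118.9]])
 strip (161, [[-48.0, -5.4, 111.0], [5.7, 7.4, 116.3], [64.8, 17.0, 120.0]])
 far wall (69, [[-87.0, -95.3, 52.2], [-53.4, -88.7, 55.8], [54.8, -81.6, 62.2]])
 +x wall (42, [[100.8, -76.0, 55.0], [104.0, -27.3, 60.5], [108.8, 66.8, 64.4]])
 -x wall (41, [[-109.3, -74.6, 57.2], [-106.7, -21.2, 60.2], [-103.4, 66.0, 63.1]])
```

The model agrees with the clouds to about 1 mm. Descending onto the paddle.

Emit:
servo_tool:
  motion: [0.18,0,0.01,0.2,-0.01,0.18,0,0.01,0.4,-0.01,0.18,0,0.01,0.52,-0.01,0.18,0,0.01,0.58,-0.01,0.18,0,0.01,0.58,-0.01]

```text
time: 3.32
tool_pos: [0.5139, -0.1839, 0.1017]
tool_rot: [-0.0, -0.101, 0.995, 0.0]
contact_force: [-0.1, -0.3, 0.6]
gripper_width: 0.591
grasp_force: 0.0
```

Emit:
servo_tool:
  motion: [0.18,0,0,0.03,0,0.18,0,0,0.06,0,0.18,0,0,0.08,0,0.18,0,0,0.08,0]

```text
time: 3.82
tool_pos: [0.514, -0.1838, 0.0921]
tool_rot: [0.0, -0.101, 0.995, -0.0]
contact_force: [1.4, -0.3, 0.1]
gripper_width: 0.59
grasp_force: 0.7
```

Emit:
servo_tool:
  motion: [0.18,0,0,0.02,0,0.18,0,0,0.04,0,0.18,0,0,0.05,0,0.18,0,0,0.05,0]

```text
time: 4.32
tool_pos: [0.5139, -0.1836, 0.0862]
tool_rot: [-0.0, -0.101, 0.995, 0.0]
contact_force: [-0.7, 0.2, 2.7]
gripper_width: 0.587
grasp_force: 1.2
```

Emit:
servo_tool:
  motion: [-0.1,0,0.02,0,0,-0.29,0,0.05,0,0,-0.29,0,0.05,0,0,-0.29,0,0.05,0,0]

```text
time: 4.82
tool_pos: [0.5141, -0.1779, 0.0878]
tool_rot: [0.002, -0.101, 0.995, -0.0]
contact_force: [1.1, 1.2, 7.7]
gripper_width: 0.357
grasp_force: 3.4
```

```bash
python3 - <<'E'
from plan import *
h=here(); print(manip.state()['contact_force'],manip.state()['gripper_width'])
plan([(*gatept(t,.135,.009),h[2],191.25-np.degrees(t),str(t)) for t in (.08,.16,.25,.5,.75,1.0,1.25,1.5)])
im,d,P=grab('side')
cv2.imwrite('pics/s2.png',cv2.resize(im[150:230,230:350],None,fx=6,fy=6,interpolation=cv2.INTER_CUBIC)[...,::-1])
E
```

```text
[1.11806815 1.15309362 7.69537644] 0.3566796464816451
from [ 5.141000e-01 -1.779000e-01  8.780000e-02 -1.683574e+02]
0.08 [0.0, 0.1, 0.0, 0.11]
0.16 [-0.01, 0.09, 0.0, 0.1]
0.25 [-0.01, 0.1, 0.0, 0.12]
0.5 [-0.05, 0.28, 0.0, 0.32]
0.75 [-0.06, 0.27, 0.0, 0.31]
1.0 [-0.05, 0.28, 0.0, 0.32]
1.25 [-0.05, 0.27, 0.0, 0.32]
1.5 [-0.06, 0.28, 0.0, 0.32]
end [ 6.198000e-01 -2.730000e-02  8.780000e-02 -2.547574e+02]
```

View pics/s2.png

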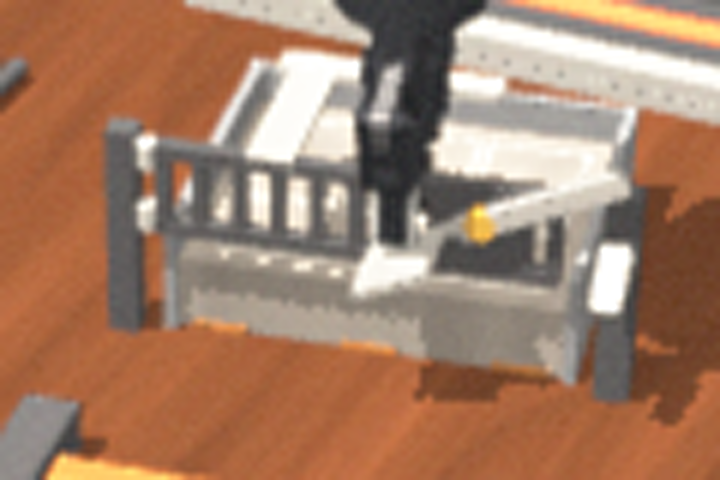

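The finger presses the paddle (390,265) and the bar end is well above its catch (610,185). Swinging out.

Emit:
servo_tool:
  motion: [-0.29,0,0.05,-0.01,0.05,-0.29,0,0.1,-0.01,0.11,-0.29,-0.01,0.15,-0.01,0.16,-0.29,-0.02,0.2,-0.01,0.21,-0.29,-0.02,0.2,-0.01,0.21]

```text
time: 5.5
tool_pos: [0.5119, -0.1539, 0.0884]
tool_rot: [0.002, -0.019, 1.0, -0.0]
contact_force: [5.2, -0.2, 2.4]
gripper_width: 0.357
grasp_force: 2.4
```

```bash
cat > gang.py <<'E'
from plan import *
def gate_angle(P):
    "fit the gate panel top direction about the hinge from a cloud"
    P=P.reshape(-1,3); H=pen(.115,.1); d=P[:,:2]-H; r=np.hypot(*d.T)
    m=(P[:,2]>.106)&(P[:,2]<.124)&(r>.02)&(r<.23)
    a=YAW+np.pi-np.arctan2(d[m,1],d[m,0]); a=(a+np.pi)%(2*np.pi)-np.pi
    h,e=np.histogram(a,np.arange(-1,2,.04)); return m.sum(),[(round(e[i]+.02,2),int(h[i])) for i in np.argsort(-h)[:4]]
E
python3 - <<'E'
from gang import *
print(gate_angle(grab('top')[2]),here())
E
```

```text
(np.int64(475), [(np.float64(0.18), 44), (np.float64(-0.66), 29), (np.float64(0.22), 27), (np.float64(-0.74), 27)]) [np.float64(0.5118553768372537), np.float64(-0.15411004528654784), np.float64(0.08839131459643312), np.float64(-177.765165907969)]
```

Emit:
servo_tool:
  motion: [-0.29,-0.02,0.13,-0.03,0.16,-0.29,-0.05,0.27,-0.03,0.32,-0.29,-0.05,0.27,-0.03,0.32]

```text
time: 5.92
tool_pos: [0.5144, -0.1205, 0.0904]
tool_rot: [-0.001, 0.105, 0.995, 0.0]
contact_force: [1.5, 1.6, 1.3]
gripper_width: 0.354
grasp_force: 0.7
```

Emit:
servo_tool:
  motion: [-0.29,-0.02,0.13,-0.03,0.16,-0.29,-0.05,0.27,-0.03,0.32,-0.29,-0.05,0.27,-0.03,0.32]

```text
time: 6.3
tool_pos: [0.5273, -0.0907, 0.0941]
tool_rot: [-0.001, 0.228, 0.974, 0.0]
contact_force: [0.4, 0.2, 1.7]
gripper_width: 0.356
grasp_force: 0.7
```

Emit:
servo_tool:
  motion: [-0.29,-0.02,0.13,0,0.16,-0.29,-0.05,0.27,0,0.32,-0.29,-0.05,0.27,0,0.32]

```text
time: 6.68
tool_pos: [0.5474, -0.0649, 0.0943]
tool_rot: [-0.0, 0.348, 0.938, -0.0]
contact_force: [1.3, 1.3, 1.5]
gripper_width: 0.36
grasp_force: 0.7
```

Emit:
servo_tool:
  motion: [-0.29,-0.02,0.13,0,0.16,-0.29,-0.05,0.27,0,0.32,-0.29,-0.05,0.27,0,0.32]

```text
time: 7.05
tool_pos: [0.5733, -0.0446, 0.0944]
tool_rot: [-0.0, 0.463, 0.887, -0.0]
contact_force: [1.5, 0.7, 0.7]
gripper_width: 0.355
grasp_force: 0.7
```

```bash
python3 - <<'E'
from gang import *
print(gate_angle(grab('top')[2]),here())
plan([(*gatept(t,.135,.009),here()[2],191.25-np.degrees(t),str(t)) for t in (1.4,1.55)])
E
```

```text
(np.int64(492), [(np.float64(1.18), 38), (np.float64(0.58), 34), (np.float64(0.54), 33), (np.float64(1.14), 33)]) [np.float64(0.5729302911227793), np.float64(-0.04473897209025325), np.float64(0.09437092780996811), np.float64(124.86128310842165)]
from [ 5.729000e-01 -4.470000e-02  9.440000e-02  1.248613e+02]
1.4 [-0.06, 0.3, 0.0, 0.31]
1.55 [-0.03, 0.17, 0.0, 0.19]
end [ 6.269000e-01 -2.620000e-02  9.440000e-02  1.023613e+02]
```

Emit:
servo_tool:
  motion: [-0.29,-0.03,0.15,0,0.16,-0.29,-0.06,0.3,0,0.31,-0.29,-0.06,0.3,0,0.31]

```text
time: 7.48
tool_pos: [0.6071, -0.0302, 0.0946]
tool_rot: [0.0, 0.567, 0.824, -0.0]
contact_force: [0.6, -1.1, 2.2]
gripper_width: 0.356
grasp_force: 0.7
```

Emit:
servo_tool:
  motion: [-0.29,-0.02,0.09,0,0.1,-0.29,-0.03,0.17,0,0.19,-0.29,-0.03,0.17,0,0.19]

```text
time: 7.85
tool_pos: [0.6269, -0.0265, 0.0945]
tool_rot: [0.0, 0.627, 0.779, -0.0]
contact_force: [0.9, -1.0, -0.8]
gripper_width: 0.357
grasp_force: 0.7
```

Emit:
servo_tool:
  motion: [-0.25,0,0,-0.4,0,-0.25,0,0,-0.9,0,-0.25,0,0,-0.9,0]

```text
time: 8.22
tool_pos: [0.6298, -0.0266, 0.2097]
tool_rot: [0.005, 0.627, 0.779, 0.003]
contact_force: [0.3, -0.3, 0.1]
gripper_width: 0.374
grasp_force: 0.0
```

```bash
python3 - <<'E'
from gang import *
im,d,P=grab('top','t3.png'); print(gate_angle(P))
for b in boxes(P): print(b[0].round(3),np.round(b[1:4],1),'cleat',b[4][0].round(3),np.round(b[4][1:],1))
xs=np.linspace(.70,.38,640);ys=np.linspace(-.12,-.44,640)
g=np.stack(np.meshgrid(xs,ys,indexing='ij'),-1).reshape(-1,2)
uv=proj('top',np.c_[g,np.full(len(g),.04)]).reshape(640,640,2).astype(np.float32)
o=cv2.remap(im[...,::-1].copy(),uv[...,0],uv[...,1],cv2.INTER_CUBIC)
def box(cx,cy,w,h): 
    q=np.array([pen(cx+a*w/2,cy+b*h/2) for a,b in((-1,-1),(1,-1),(1,1),(-1,1))])
    return np.c_[(-.12-q[:,1])/.32*639,(.70-q[:,0])/.32*639].round().astype(np.int32)
for c in [(-.045,.045,.084,.054),(.045,.045,.084,.054)]+[(x,-.03,.054,.084) for x in(-.06,0,.06)]:
    cv2.polylines(o,[box(*c)],True,(0,0,255),1)
cv2.imwrite('pics/rect1.png',o[:600])
plan([(.565,.278,.17,60,'b0'),(.565,.278,.10,60,'b0')])
E
```

```text
(np.int64(555), [(np.float64(1.54), 79), (np.float64(1.58), 50), (np.float64(0.82), 32), (np.float64(0.74), 30)])
[0.566 0.278] [86.9 54.7 59.9] cleat [0.566 0.278] [60.4 20.2 60. ]
[0.564 0.402] [ 87.7  54.9 -84.7] cleat [0.565 0.401] [ 60.8  21.1 -84.3]
[0.443 0.362] [ 82.   56.8 -28. ] cleat [0.444 0.362] [ 57.2  21.1 -26.8]
[0.437 0.232] [ 84.1  56.1 -21.3] cleat [0.437 0.232] [ 60.5  21.8 -21. ]
from [ 6.281000e-01 -2.630000e-02  2.060000e-01  1.022613e+02]
b0 [1.0, 0.01, 0.12, 0.36]
b0 [1.0, -0.28, 0.12, 0.38]
b0 [0.46, -0.3, 0.06, 0.2]
b0 [0.0, 0.0, 0.58, -0.0]
end [ 0.5648  0.2777  0.1004 59.9613]
```

View pics/rect1.png

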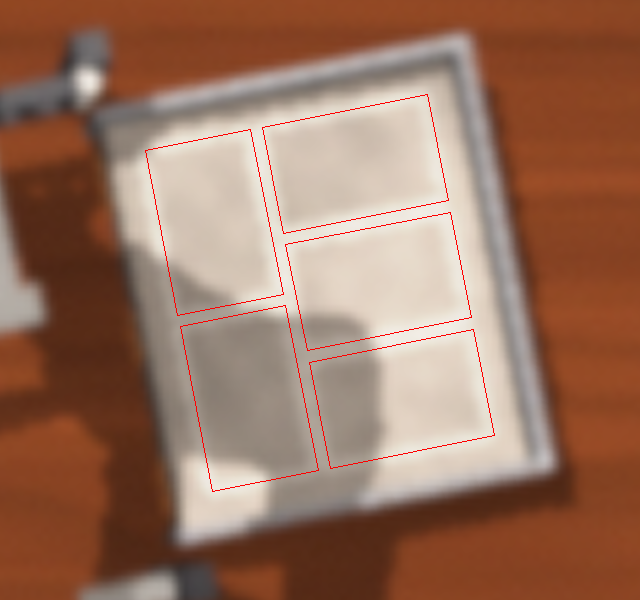

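The red outlines from the model lie on the chalk, and the gate stands at 1.55 rad. Fetching the first box.

Emit:
servo_tool:
  motion: [0.18,0.5,0.01,0.06,0.18,0.18,1,0.01,0.12,0.36,0.18,1,0.01,0.12,0.36]

```text
time: 8.65
tool_pos: [0.6001, 0.0948, 0.1847]
tool_rot: [-0.002, 0.73, 0.684, -0.002]
contact_force: [0.5, -1.1, 0.5]
gripper_width: 0.59
grasp_force: 0.0
```

Emit:
servo_tool:
  motion: [0.18,0.5,-0.14,0.06,0.19,0.18,1,-0.28,0.12,0.38,0.18,1,-0.28,0.12,0.38]

```text
time: 9.02
tool_pos: [0.5761, 0.2158, 0.1712]
tool_rot: [-0.001, 0.823, 0.568, -0.002]
contact_force: [0.6, -0.7, -0.5]
gripper_width: 0.591
grasp_force: 0.0
```

Emit:
servo_tool:
  motion: [0.18,0.46,-0.3,0.06,0.2,0.18,0.46,-0.3,0.06,0.2,0.18,0.46,-0.3,0.06,0.2]

```text
time: 9.4
tool_pos: [0.5649, 0.2769, 0.1657]
tool_rot: [0.0, 0.866, 0.499, -0.001]
contact_force: [-0.7, -0.2, -0.4]
gripper_width: 0.591
grasp_force: 0.0
```

Emit:
servo_tool:
  motion: [0.18,0,0,0.4,0,0.18,0,0,0.58,0,0.18,0,0,0.58,0]

```text
time: 9.78
tool_pos: [0.5635, 0.2766, 0.0943]
tool_rot: [-0.0, 0.867, 0.498, -0.003]
contact_force: [-0.2, -0.5, 0.6]
gripper_width: 0.592
grasp_force: 0.0
```

```bash
python3 - <<'E'
from gang import *
im,d,P=grab('side')
for b in boxes(P): print(b[0].round(3),np.round(b[1:4],1),'cleat',b[4][0].round(3),np.round(b[4][1:],1))
im,d,P=grab('top')
for b in boxes(P): print(b[0].round(3),np.round(b[1:4],1),'cleat',b[4][0].round(3),np.round(b[4][1:],1))
p=plan([(.5655,.278,.039,60,'b0')])
plan([(*p[:2],.21,p[3],'up'),(*pen(.06,-.03),.20,101.25,'tr'),(*pen(.06,-.03),.10,101.25,'dn')],start=p)
# chalk fit (before: picture t3)
im=cv2.cvtColor(cv2.imread('pics/t3.png'),cv2.COLOR_BGR2GRAY).astype(np.float32)
hp=np.clip(im-cv2.medianBlur(im.astype(np.uint8),11),-25,25).astype(np.float32)
R=[(-.045,.045,.084,.054),(.045,.045,.084,.054)]+[(x,-.03,.054,.084) for x in(-.06,0,.06)]
L=[]
for cx,cy,w,h in R:
    t=np.linspace(-1,1,60)
    for e in(0,):
        L+= [(cx+a*w/2,cy+s*h/2) for a in t for s in(-1,1)]+[(cx+s*w/2,cy+a*h/2) for a in t for s in(-1,1)]
L=np.array(L)
def score(v):
    c,s=np.cos(v[2]),np.sin(v[2]); q=np.array(v[:2])+L@np.array([[c,s],[-s,c]])
    uv=proj('top',np.c_[q,np.full(len(q),.04)]).astype(np.float32)
    return -cv2.remap(hp,uv[:,:1],uv[:,1:],cv2.INTER_LINEAR).mean()
from scipy.optimize import minimize
v0=[*O,YAW]; print('chalk',score(v0))
best=min((minimize(score,[O[0]+a,O[1]+b,YAW],method='Nelder-Mead',options=dict(initial_simplex=[[O[0]+a,O[1]+b,YAW],[O[0]+a+.003,O[1]+b,YAW],[O[0]+a,O[1]+b+.003,YAW],[O[0]+a,O[1]+b,YAW+.02]])) for a in(-.003,.001,.003) for b in(-.003,.001,.003)),key=lambda r:r.fun)
print(best.fun,best.x.round(4))
E
```

```text
[0.564 0.279] [85.1 57.8 59.2] cleat [0.566 0.278] [58.3 27.9 61.5]
[0.438 0.233] [ 88.9  59.1 -20.1] cleat [0.437 0.234] [ 62.5  22.5 -20.1]
[0.565 0.402] [ 89.5  58.7 -85.6] cleat [0.565 0.403] [ 62.3  22.5 -85.4]
[0.441 0.362] [ 86.8  55.7 -27.6] cleat [0.442 0.362] [ 60.5  21.6 -26.2]
[0.437 0.232] [ 84.7  55.5 -20. ] cleat [0.437 0.232] [ 60.2  22.1 -21.6]
from [ 0.5657  0.278   0.0979 59.7713]
b0 [-0.0, -0.0, 0.49, -0.01]
end [5.65700e-01 2.78000e-01 3.91000e-02 6.02213e+01]
from [5.65700e-01 2.78000e-01 3.91000e-02 6.02213e+01]
up [0.0, 0.0, -1.0, -0.0]
up [0.0, 0.0, -0.42, -0.0]
tr [-1.0, 0.7, 0.02, -0.23]
tr [-1.0, 0.46, 0.02, -0.21]
tr [-1.0, 0.27, 0.02, -0.2]
tr [-1.0, 0.11, 0.01, -0.19]
tr [-0.45, -0.02, 0.01, -0.08]
dn [-0.0, -0.0, 0.83, -0.0]
end [ 6.182000e-01 -2.973000e-01  1.003000e-01  1.011713e+02]
chalk -13.273435
-14.241510391235352 [ 0.5531 -0.2781  0.1997]
```

Emit:
servo_tool:
  motion: [0.18,0,0,0.25,-0.01,0.18,0,0,0.45,-0.01,0.18,0,0,0.49,-0.01,-1,0,0,0.49,-0.01,-1,0,0,0.49,-0.01]

```text
time: 10.5
tool_pos: [0.5665, 0.2789, 0.0404]
tool_rot: [0.0, 0.865, 0.502, 0.002]
contact_force: [1.5, -0.8, 1.9]
gripper_width: 0.222
grasp_force: 59.3
```

Emit:
servo_tool:
  motion: [-1,0,0,0,0,-1,0,0,0,0,-1,0,0,-0.25,0]

```text
time: 10.88
tool_pos: [0.5622, 0.2775, 0.0652]
tool_rot: [-0.001, 0.865, 0.502, -0.003]
contact_force: [-0.6, 1.0, -2.1]
gripper_width: 0.222
grasp_force: 59.0
```

```bash
echo '[0.5531,-0.2783,0.199]'>pen.json; python3 - <<'E'
from plan import *
s=manip.state();print(s['gripper_width'],s['grasp_force'],s['contact_force'])
h=here();q=pen(.06,-.03);a=np.degrees(YAW)+90
plan([(*h[:2],.20,h[3],'up'),(*q,.20,a,'tr'),(*q,.10,a,'dn')])
E
```

```text
0.22221303102740503 58.96964371204376 [-0.58167175  0.96867092 -2.11412602]
from [ 0.5622  0.2775  0.0652 60.2403]
up [0.0, 0.0, -1.0, -0.0]
up [0.0, 0.0, -0.12, -0.0]
tr [-1.0, 0.71, -0.0, -0.23]
tr [-1.0, 0.46, -0.0, -0.21]
tr [-1.0, 0.28, -0.0, -0.2]
tr [-1.0, 0.11, -0.0, -0.19]
tr [-0.43, -0.01, -0.0, -0.08]
dn [0.0, -0.0, 0.83, -0.0]
end [ 6.179000e-01 -2.960000e-01  1.000000e-01  1.011903e+02]
```

Emit:
servo_tool:
  motion: [-1,0,0,-0.4,0,-1,0,0,-0.8,0,-1,0,0,-1,0,-1,0,0,-1,0]

```text
time: 11.38
tool_pos: [0.5657, 0.2789, 0.1903]
tool_rot: [0.0, 0.865, 0.502, 0.002]
contact_force: [0.1, 0.3, -2.9]
gripper_width: 0.22
grasp_force: 59.3
```

Emit:
servo_tool:
  motion: [-1,-0.35,0.25,-0.12,-0.08,-1,-0.7,0.5,-0.12,-0.15,-1,-1,0.71,-0.12,-0.23]

```text
time: 11.75
tool_pos: [0.5778, 0.1303, 0.1995]
tool_rot: [-0.001, 0.816, 0.579, -0.002]
contact_force: [-0.3, -0.5, -1.6]
gripper_width: 0.218
grasp_force: 59.3
```

Emit:
servo_tool:
  motion: [-1,-0.35,0.15,0,-0.07,-1,-0.7,0.32,0,-0.15,-1,-1,0.46,0,-0.21]

```text
time: 12.12
tool_pos: [0.5899, -0.001, 0.1992]
tool_rot: [-0.002, 0.765, 0.643, -0.002]
contact_force: [0.1, -0.4, -2.3]
gripper_width: 0.217
grasp_force: 59.3
```

Emit:
servo_tool:
  motion: [-1,-0.35,0.1,0,-0.07,-1,-0.7,0.2,0,-0.14,-1,-1,0.28,0,-0.2]

```text
time: 12.5
tool_pos: [0.6023, -0.1246, 0.199]
tool_rot: [-0.002, 0.713, 0.702, -0.001]
contact_force: [0.7, -0.3, -1.7]
gripper_width: 0.217
grasp_force: 59.3
```

Emit:
servo_tool:
  motion: [-1,-0.35,0.04,0,-0.07,-1,-0.7,0.08,0,-0.14,-1,-1,0.11,0,-0.19]

```text
time: 12.88
tool_pos: [0.6136, -0.2446, 0.1988]
tool_rot: [-0.003, 0.658, 0.753, -0.001]
contact_force: [1.2, -0.6, -1.9]
gripper_width: 0.219
grasp_force: 59.3
```

Emit:
servo_tool:
  motion: [-1,-0.2,0,0,-0.04,-1,-0.43,-0.01,0,-0.08,-1,-0.43,-0.01,0,-0.08,-1,-0.43,-0.01,0,-0.08]

```text
time: 13.38
tool_pos: [0.6198, -0.2941, 0.2]
tool_rot: [-0.002, 0.635, 0.773, -0.0]
contact_force: [-0.1, 0.5, -2.6]
gripper_width: 0.221
grasp_force: 59.3
```

```bash
python3 - <<'E'
from gang import *
im,d,P=grab('side'); s=manip.state();print(s['gripper_width'],s['grasp_force'],s['contact_force'])
q=pen(.06,-.03);a=np.degrees(YAW)+90
plan([(*q,.10,a,'tr'),(*q,.08,a,'dn')])
h=here(); Q=P.reshape(-1,3); m=(np.hypot(Q[:,0]-h[0],Q[:,1]-h[1])<.08)&(Q[:,2]>h[2]-.045)&(Q[:,2]<h[2]+.005)
print(m.sum(), rect(Q[m][:,:2]), gate_angle(P))
E
```

```text
0.2217356116108329 59.27258491516113 [ 0.73685467 -0.40478079 -2.13717011]
from [  0.6201  -0.2939   0.2007 101.2184]
tr [-0.01, -0.02, 0.84, -0.0]
dn [-0.0, -0.0, 0.17, -0.0]
end [ 6.179000e-01 -2.955000e-01  7.950000e-02  1.012184e+02]
357 (array([ 0.61722717, -0.29090701]), 95.46549224853516, 56.15367126464844, -78.54679679870605) (np.int64(524), [(np.float64(1.54), 74), (np.float64(1.58), 46), (np.float64(1.5), 36), (np.float64(0.98), 31)])
```

Emit:
servo_tool:
  motion: [-1,0,-0.01,0.3,0,-1,-0.01,-0.02,0.6,0,-1,-0.01,-0.02,0.84,0,-1,-0.01,-0.02,0.84,0,-1,-0.01,-0.02,0.84,0]

```text
time: 14.05
tool_pos: [0.6193, -0.2965, 0.1031]
tool_rot: [0.001, 0.634, 0.773, 0.0]
contact_force: [-0.4, 0.9, -1.4]
gripper_width: 0.222
grasp_force: 59.2
```

```bash
python3 - <<'E'
from plan import *
q=pen(.06,-.03);a=np.degrees(YAW)+90
plan([(*q,.0805,a,'dn')],dec=3)
E
```

```text
from [  0.6193  -0.2965   0.1031 101.2369]
dn [0.007, -0.011, 0.188, -0.004]
end [ 6.178000e-01 -2.959000e-01  8.050000e-02  1.014169e+02]
```

Lower, release, and back off straight up.

Emit:
servo_tool:
  motion: [-1,0,-0.01,0.1,0,-1,0,-0.01,0.18,0,-1,0,-0.01,0.19,0,-1,0,-0.01,0.19,0]

```text
time: 14.55
tool_pos: [0.6181, -0.2974, 0.0802]
tool_rot: [0.001, 0.635, 0.773, 0.0]
contact_force: [-0.2, 0.1, 3.3]
gripper_width: 0.219
grasp_force: 60.4
```

Emit:
servo_tool:
  motion: [-0.2,0,0,0,0,-0.2,0,0,0,0,-0.2,0,0,-0.2,0,-0.2,0,0,-0.7,0,-0.2,0,0,-1,0]

```text
time: 15.18
tool_pos: [0.6179, -0.2974, 0.2019]
tool_rot: [0.001, 0.635, 0.773, 0.0]
contact_force: [0.1, 0.5, -0.4]
gripper_width: 0.401
grasp_force: 0.0
```

```bash
cat >> plan.py <<'E'
def penboxes(P):
    "cleats on the slab, pen frame mm, angle rel. pen x"
    z=P[...,2]; c,s=np.cos(YAW),np.sin(YAW); d=P[...,:2]-O
    x=d@[c,s]; y=d@[-s,c]; L=np.stack([x,y,z],-1)
    for nm,z0,z1 in (('cleat',.092,.112),('body',.067,.112)):
        m=((z>z0)&(z<z1)&(abs(x)<.1)&(y>-.083)&(y<.085)).astype(np.uint8)
        n,l=cv2.connectedComponents(m)
        for i in range(1,n):
            Q=L[l==i]
            if len(Q)>60: r=rect(Q[:,:2]); print(nm,(r[0]*1000).round(1),np.round(r[1:],1),len(Q))
E
python3 - <<'E'
from gang import *
for n in('top','side'):
    P=grab(n)[2]; print(n); penboxes(P)
for b in boxes(P): print(b[0].round(3),np.round(b[1:4],1),'cleat',b[4][0].round(3),np.round(b[4][1:],1))
h=here();plan([(.4375,.2325,.19,159,'b'),(.4375,.2325,.10,159,'b')])
E
```

```text
top
body [ 59.3 -42. ] [46.2 35.8 11.2] 80
side
cleat [ 58.2 -29.1] [61.  21.2 89.1] 77
body [ 57.  -26.6] [94.9 57.  88.3] 286
[0.438 0.233] [ 88.3  58.1 -20. ] cleat [0.439 0.233] [ 65.7  22.9 -20.2]
[0.564 0.402] [ 89.7  57.7 -84.6] cleat [0.565 0.402] [ 65.2  22.4 -87. ]
[0.443 0.361] [ 89.9  57.6 -27.4] cleat [0.442 0.363] [ 61.5  21.6 -26.9]
[0.314 0.311] [88.5 45.9 56.1] cleat [0. 0.] [0. 0. 0.]
from [  0.6199  -0.2985   0.2056 101.1997]
b [1.0, -0.14, 0.03, -0.28]
b [1.0, 0.09, 0.03, -0.27]
b [1.0, 0.3, 0.03, -0.29]
b [1.0, 0.58, 0.03, -0.32]
b [0.33, 0.33, 0.01, -0.12]
b [0.0, -0.0, 0.75, -0.0]
end [4.376000e-01 2.328000e-01 1.000000e-01 1.587997e+02]
```

Emit:
servo_tool:
  motion: [0.18,0.5,-0.07,0.02,-0.14,0.18,1,-0.14,0.03,-0.28,0.18,1,-0.14,0.03,-0.28]

```text
time: 15.65
tool_pos: [0.5753, -0.1787, 0.1924]
tool_rot: [-0.002, 0.544, 0.839, -0.0]
contact_force: [0.2, -1.4, -0.6]
gripper_width: 0.587
grasp_force: 0.0
```

Emit:
servo_tool:
  motion: [0.18,0.5,0.04,0.02,-0.14,0.18,1,0.09,0.03,-0.27,0.18,1,0.09,0.03,-0.27]

```text
time: 16.02
tool_pos: [0.5378, -0.0659, 0.1903]
tool_rot: [-0.001, 0.453, 0.892, -0.0]
contact_force: [0.9, 0.4, 0.8]
gripper_width: 0.592
grasp_force: 0.0
```

Emit:
servo_tool:
  motion: [0.18,0.5,0.15,0.02,-0.14,0.18,1,0.3,0.03,-0.29,0.18,1,0.3,0.03,-0.29]

```text
time: 16.4
tool_pos: [0.497, 0.0518, 0.1873]
tool_rot: [-0.0, 0.349, 0.937, -0.0]
contact_force: [-0.2, -0.6, -0.1]
gripper_width: 0.586
grasp_force: 0.0
```

Emit:
servo_tool:
  motion: [0.18,0.5,0.29,0.02,-0.16,0.18,1,0.58,0.03,-0.32,0.18,1,0.58,0.03,-0.32]

```text
time: 16.77
tool_pos: [0.4528, 0.1823, 0.1842]
tool_rot: [-0.0, 0.23, 0.973, -0.0]
contact_force: [0.6, -1.0, 0.1]
gripper_width: 0.592
grasp_force: 0.0
```

Emit:
servo_tool:
  motion: [0.18,0.33,0.33,0.01,-0.12,0.18,0.33,0.33,0.2,-0.12,0.18,0.33,0.33,0.5,-0.12,0.18,0.33,0.33,0.76,-0.12,0.18,0.33,0.33,0.76,-0.12]

```text
time: 17.4
tool_pos: [0.4342, 0.2322, 0.0902]
tool_rot: [-0.003, 0.186, 0.983, -0.002]
contact_force: [-0.3, -0.6, 0.8]
gripper_width: 0.59
grasp_force: 0.0
```

```bash
python3 - <<'E'
from gang import *
for n in('top','side'):
    P=grab(n)[2]; print(n); penboxes(P)
    for b in boxes(P): print(b[0].round(3),np.round(b[1:4],1),'cleat',b[4][0].round(3),np.round(b[4][1:],1))
plan([(.4375,.2325,.039,159.3,'b')])
E
```

```text
top
cleat [ 58.8 -30.8] [61.5 20.7 89.6] 135
body [ 58.6 -29.9] [84.9 54.7 89.9] 451
[0.565 0.401] [ 85.2  55.3 -85.2] cleat [0.565 0.401] [ 61.3  21.2 -84.8]
side
[0.437 0.234] [ 87.7  57.2 -19.3] cleat [0.436 0.234] [ 64.1  23.  -20.6]
[0.565 0.402] [ 89.4  57.9 -86.1] cleat [0.564 0.402] [ 62.4  22.7 -87. ]
[0.442 0.362] [ 88.9  56.8 -27.7] cleat [0.443 0.362] [ 63.7  21.5 -28. ]
[0.316 0.316] [96.5 47.1 59.5] cleat [0. 0.] [0. 0. 0.]
from [4.365000e-01 2.335000e-01 9.400000e-02 1.586634e+02]
b [-0.01, -0.0, 0.46, -0.01]
end [4.376000e-01 2.331000e-01 3.880000e-02 1.591134e+02]
```

Emit:
servo_tool:
  motion: [0.18,-0.01,0,0.25,-0.01,0.18,-0.01,0,0.46,-0.01,0.18,-0.01,0,0.46,-0.01,-1,-0.01,0,0.46,-0.01,-1,-0.01,0,0.46,-0.01]

```text
time: 18.12
tool_pos: [0.438, 0.2343, 0.0404]
tool_rot: [0.002, 0.18, 0.984, 0.001]
contact_force: [0.6, -0.6, 3.6]
gripper_width: 0.223
grasp_force: 59.6
```

Emit:
servo_tool:
  motion: [-1,0,0,0,0,-1,0,0,0,0,-1,0,0,-0.3,0,-1,0,0,-0.7,0,-1,0,0,-1,0]

```text
time: 18.75
tool_pos: [0.4362, 0.234, 0.1597]
tool_rot: [0.0, 0.18, 0.984, 0.0]
contact_force: [-0.1, 0.2, -3.5]
gripper_width: 0.219
grasp_force: 59.7
```

Emit:
servo_tool:
  motion: [-1,0,0,-0.35,0,-1,0,0,-0.35,0,-1,0,0,-0.35,0]

```text
time: 19.12
tool_pos: [0.4352, 0.2336, 0.1982]
tool_rot: [-0.001, 0.18, 0.984, -0.001]
contact_force: [0.1, -0.4, -4.1]
gripper_width: 0.222
grasp_force: 59.7
```

```bash
python3 - <<'E'
from plan import *
s=manip.state();print(s['gripper_width'],s['grasp_force'],s['contact_force'])
q=pen(.001,-.03);a=np.degrees(YAW)+90
plan([(*q,.20,a,'tr'),(*q,.10,a,'dn')])
E
```

```text
0.22202548885070522 59.698365926742554 [ 0.14397744 -0.37722176 -4.0643374 ]
from [  0.4352   0.2336   0.1982 159.2501]
tr [-0.67, -1.0, -0.0, 0.33]
tr [-1.0, -0.88, -0.01, 0.37]
tr [-1.0, -0.46, -0.0, 0.31]
tr [-0.97, -0.19, -0.01, 0.28]
dn [-0.0, 0.0, 0.84, -0.0]
end [ 5.599000e-01 -3.072000e-01  9.980000e-02  1.012001e+02]
```

Emit:
servo_tool:
  motion: [-1,-0.22,-0.33,0,0.11,-1,-0.45,-0.67,0,0.22,-1,-0.67,-1,0,0.33]

```text
time: 19.5
tool_pos: [0.4674, 0.0919, 0.1967]
tool_rot: [-0.002, 0.307, 0.952, -0.001]
contact_force: [1.5, 0.4, -2.9]
gripper_width: 0.223
grasp_force: 60.0
```

Emit:
servo_tool:
  motion: [-1,-0.33,-0.3,-0.01,0.12,-1,-0.67,-0.6,-0.01,0.24,-1,-1,-0.88,-0.01,0.37]

```text
time: 19.88
tool_pos: [0.5036, -0.0638, 0.1979]
tool_rot: [-0.002, 0.442, 0.897, -0.0]
contact_force: [1.5, 0.9, -3.4]
gripper_width: 0.219
grasp_force: 60.0
```

Emit:
servo_tool:
  motion: [-1,-0.33,-0.15,0,0.1,-1,-0.67,-0.3,0,0.2,-1,-1,-0.46,0,0.31]

```text
time: 20.25
tool_pos: [0.5335, -0.1919, 0.1976]
tool_rot: [-0.003, 0.547, 0.837, -0.0]
contact_force: [-0.8, 0.0, -3.1]
gripper_width: 0.222
grasp_force: 60.0
```

Emit:
servo_tool:
  motion: [-1,-0.33,-0.07,0,0.1,-1,-0.67,-0.14,0,0.2,-1,-0.97,-0.19,0,0.28,-1,-0.97,-0.19,0,0.28,-1,-0.97,-0.19,0,0.28]

```text
time: 20.88
tool_pos: [0.5598, -0.3058, 0.1984]
tool_rot: [-0.002, 0.635, 0.773, 0.0]
contact_force: [0.1, -0.3, -3.9]
gripper_width: 0.221
grasp_force: 60.1
```

Emit:
servo_tool:
  motion: [-1,0,0,0.3,0,-1,0,0,0.62,0,-1,0,0,0.62,0,-1,0,0,0.62,0,-1,0,0,0.62,0]

```text
time: 21.5
tool_pos: [0.5623, -0.3074, 0.1297]
tool_rot: [0.002, 0.635, 0.773, 0.0]
contact_force: [0.2, -1.0, -3.1]
gripper_width: 0.222
grasp_force: 59.9
```

```bash
python3 - <<'E'
from plan import *
q=pen(.001,-.03);a=np.degrees(YAW)+90
plan([(*q,.0805,a,'dn')],dec=3)
E
```

```text
from [  0.5623  -0.3074   0.1297 101.2245]
dn [0.003, -0.018, 0.41, -0.004]
end [ 5.601000e-01 -3.075000e-01  8.050000e-02  1.014045e+02]
```

Emit:
servo_tool:
  motion: [-1,0,-0.01,0,0,-1,0,-0.01,0.12,0,-1,0,-0.01,0.24,0,-1,0,-0.01,0.24,0,-1,0,-0.01,0.24,0]

```text
time: 22.12
tool_pos: [0.5596, -0.307, 0.0976]
tool_rot: [-0.0, 0.635, 0.773, -0.0]
contact_force: [-0.0, 0.1, -3.0]
gripper_width: 0.217
grasp_force: 59.9
```

```bash
python3 - <<'E'
from plan import *
q=pen(.001,-.03);a=np.degrees(YAW)+90
plan([(*q,.0805,a,'dn')],dec=3)
E
```

```text
from [ 5.596000e-01 -3.070000e-01  9.760000e-02  1.011963e+02]
dn [-0.004, 0.002, 0.143, -0.005]
end [ 5.600000e-01 -3.075000e-01  8.050000e-02  1.014213e+02]
```

Emit:
servo_tool:
  motion: [-1,0,0,0.08,0,-1,0,0,0.14,0,-1,0,0,0.145,0,-1,0,0,0.145,0]

```text
time: 22.62
tool_pos: [0.5597, -0.3071, 0.0805]
tool_rot: [-0.0, 0.635, 0.773, 0.0]
contact_force: [-0.2, 0.4, -3.7]
gripper_width: 0.221
grasp_force: 60.3
```

Emit:
servo_tool:
  motion: [-0.2,0,0,0,0,-0.2,0,0,0,0,-0.2,0,0,-0.2,0,-0.2,0,0,-0.7,0,-0.2,0,0,-1,0]

```text
time: 23.25
tool_pos: [0.5609, -0.3079, 0.2049]
tool_rot: [0.003, 0.635, 0.773, 0.0]
contact_force: [0.6, 0.3, -0.3]
gripper_width: 0.403
grasp_force: 0.0
```

```bash
python3 - <<'E'
from plan import *
P=grab('side')[2]
penboxes(P)
for b in boxes(P): print(b[0].round(3),np.round(b[1:4],1),'cleat',b[4][0].round(3),np.round(b[4][1:],1))
plan([(.565,.4015,.19,95,'b'),(.565,.4015,.1,95,'b')])
E
```

```text
cleat [ 58.  -29.4] [ 67.8  22.  -89.8] 79
cleat [ -0.9 -29.8] [69.9 20.5 89.6] 80
body [ 28.5 -27.1] [114.5  92.4  -0.6] 569
[0.565 0.402] [ 89.2  56.7 -85.1] cleat [0.566 0.403] [ 65.   23.2 -84.1]
[0.442 0.362] [ 88.2  56.6 -26.9] cleat [0.443 0.362] [ 61.8  22.  -26.2]
[0.315 0.313] [91.1 46.7 57.9] cleat [0. 0.] [0. 0. 0.]
from [  0.5628  -0.3092   0.2107 101.2028]
b [1.0, 0.2, 0.03, 0.02]
b [1.0, 0.18, 0.03, 0.02]
b [1.0, 0.17, 0.03, 0.03]
b [1.0, 0.15, 0.03, 0.02]
b [1.0, 0.13, 0.03, 0.03]
b [0.85, 0.09, 0.02, 0.02]
b [-0.0, -0.0, 0.75, -0.0]
end [ 0.5654  0.4017  0.1003 94.9028]
```

Emit:
servo_tool:
  motion: [0.18,0.5,0.1,0.02,0.01,0.18,1,0.2,0.03,0.02]

```text
time: 23.55
tool_pos: [0.5602, -0.184, 0.1979]
tool_rot: [0.001, 0.642, 0.767, 0.0]
contact_force: [0.6, 0.6, -0.6]
gripper_width: 0.591
grasp_force: 0.0
```

Emit:
servo_tool:
  motion: [0.18,0.5,0.09,0,0.01,0.18,1,0.18,0,0.02]

```text
time: 23.8
tool_pos: [0.5598, -0.0611, 0.1977]
tool_rot: [0.001, 0.647, 0.762, 0.0]
contact_force: [-0.2, 0.6, -0.2]
gripper_width: 0.591
grasp_force: 0.0
```

Emit:
servo_tool:
  motion: [0.18,0.5,0.09,0,0.01,0.18,1,0.17,0,0.03]

```text
time: 24.05
tool_pos: [0.5604, 0.0608, 0.1978]
tool_rot: [0.001, 0.656, 0.755, 0.001]
contact_force: [1.3, 0.4, 0.6]
gripper_width: 0.588
grasp_force: 0.0
```

Emit:
servo_tool:
  motion: [0.18,0.5,0.07,0,0.01,0.18,1,0.15,0,0.02]

```text
time: 24.3
tool_pos: [0.5614, 0.1823, 0.1978]
tool_rot: [0.001, 0.662, 0.75, 0.001]
contact_force: [0.6, -0.2, 0.6]
gripper_width: 0.588
grasp_force: 0.0
```

Emit:
servo_tool:
  motion: [0.18,0.5,0.06,0,0.01,0.18,1,0.13,0,0.03]

```text
time: 24.55
tool_pos: [0.5619, 0.3034, 0.1978]
tool_rot: [0.0, 0.671, 0.742, 0.001]
contact_force: [0.2, -1.5, 0.1]
gripper_width: 0.583
grasp_force: 0.0
```

Emit:
servo_tool:
  motion: [0.18,0.5,0.05,0,0.01,0.18,0.85,0.09,0.2,0.02,0.18,0.85,0.09,0.5,0.02,0.18,0.85,0.09,0.8,0.02,0.18,0.85,0.09,0.8,0.02]

```text
time: 25.18
tool_pos: [0.56, 0.4027, 0.097]
tool_rot: [-0.001, 0.676, 0.737, -0.004]
contact_force: [-0.3, 0.4, 0.1]
gripper_width: 0.586
grasp_force: 0.0
```

```bash
python3 - <<'E'
from gang import *
for n in('top','side'):
    P=grab(n)[2]; print(n); penboxes(P)
    for b in boxes(P): print(b[0].round(3),np.round(b[1:4],1),'cleat',b[4][0].round(3),np.round(b[4][1:],1))
plan([(.565,.4015,.039,95,'b')])
E
```

```text
top
cleat [ 58.4 -30.6] [60.9 20.9 88.8] 134
cleat [ -0.8 -30.9] [61.4 20.2 88.7] 133
body [ 58.6 -29.8] [84.1 54.6 89.6] 449
body [ -0.6 -29.3] [82.8 54.5 89.3] 445
[0.565 0.396] [ 77.2  55.1 -84.9] cleat [0.565 0.4  ] [ 56.5  20.8 -84.9]
[0.444 0.362] [ 82.2  56.8 -26.9] cleat [0.443 0.361] [ 58.3  22.2 -29.5]
side
body [ -7.1 -16.3] [117.1  61.8  54.9] 218
[0.564 0.402] [ 89.2  57.6 -84.4] cleat [0.565 0.404] [ 62.7  23.5 -86.5]
[0.442 0.363] [ 86.9  56.9 -27.7] cleat [0.442 0.362] [ 62.5  20.8 -27.5]
from [ 0.5629  0.404   0.1021 94.8862]
b [-0.02, 0.02, 0.53, -0.0]
end [5.65500e-01 4.01800e-01 3.85000e-02 9.48862e+01]
```

Emit:
servo_tool:
  motion: [0.18,-0.02,0.02,0.25,0,0.18,-0.02,0.02,0.53,0,0.18,-0.02,0.02,0.53,0,-1,-0.02,0.02,0.53,0,-1,-0.02,0.02,0.53,0]

```text
time: 25.9
tool_pos: [0.5669, 0.4028, 0.0412]
tool_rot: [0.001, 0.676, 0.737, 0.003]
contact_force: [1.8, -0.5, -1.8]
gripper_width: 0.216
grasp_force: 60.8
```

Emit:
servo_tool:
  motion: [-1,0,0,0,0,-1,0,0,0,0,-1,0,0,-0.3,0,-1,0,0,-0.7,0,-1,0,0,-1,0]

```text
time: 26.52
tool_pos: [0.5652, 0.4018, 0.1599]
tool_rot: [0.0, 0.676, 0.737, 0.001]
contact_force: [0.7, 0.0, -2.9]
gripper_width: 0.216
grasp_force: 60.8
```

Emit:
servo_tool:
  motion: [-1,0,0,-0.35,0,-1,0,0,-0.35,0,-1,0,0,-0.35,0]

```text
time: 26.9
tool_pos: [0.5642, 0.4012, 0.198]
tool_rot: [-0.0, 0.676, 0.737, -0.001]
contact_force: [0.1, 0.7, -3.3]
gripper_width: 0.214
grasp_force: 60.8
```

```bash
python3 - <<'E'
from plan import *
s=manip.state();print(s['gripper_width'],s['grasp_force'],s['contact_force'])
q=pen(-.0585,-.03);a=np.degrees(YAW)+90
plan([(*q,.20,a,'tr'),(*q,.125,a,'dn')])
E
```

```text
0.21382701705402044 60.84070086479187 [ 0.1081616   0.67924383 -3.32303127]
from [ 0.5642  0.4012  0.198  94.8977]
tr [-1.0, -0.17, -0.0, -0.02]
tr [-1.0, -0.19, -0.0, -0.03]
tr [-1.0, -0.22, -0.0, -0.02]
tr [-1.0, -0.23, -0.01, -0.03]
tr [-1.0, -0.26, -0.0, -0.02]
tr [-0.88, -0.24, -0.01, -0.02]
dn [-0.0, 0.0, 0.63, -0.0]
end [  0.5012  -0.3193   0.1248 101.1977]
```

Emit:
servo_tool:
  motion: [-1,-0.33,-0.06,0,-0.01,-1,-0.67,-0.12,0,-0.01,-1,-1,-0.17,0,-0.02]

```text
time: 27.28
tool_pos: [0.5531, 0.2786, 0.1959]
tool_rot: [-0.001, 0.67, 0.742, -0.002]
contact_force: [0.9, -0.1, -2.5]
gripper_width: 0.22
grasp_force: 60.8
```

Emit:
servo_tool:
  motion: [-1,-0.33,-0.06,0,-0.01,-1,-0.67,-0.12,0,-0.02,-1,-1,-0.19,0,-0.03]

```text
time: 27.65
tool_pos: [0.5425, 0.1571, 0.1962]
tool_rot: [-0.002, 0.662, 0.75, -0.002]
contact_force: [-0.1, -0.0, -2.3]
gripper_width: 0.22
grasp_force: 60.8
```

Emit:
servo_tool:
  motion: [-1,-0.33,-0.07,0,-0.01,-1,-0.67,-0.14,0,-0.01,-1,-1,-0.22,0,-0.02]

```text
time: 28.02
tool_pos: [0.5312, 0.0351, 0.1963]
tool_rot: [-0.002, 0.656, 0.755, -0.002]
contact_force: [1.2, -0.9, -3.3]
gripper_width: 0.216
grasp_force: 60.8
```

Emit:
servo_tool:
  motion: [-1,-0.33,-0.07,0,-0.01,-1,-0.67,-0.15,0,-0.02,-1,-1,-0.23,0,-0.03]

```text
time: 28.4
tool_pos: [0.5207, -0.0872, 0.1964]
tool_rot: [-0.002, 0.647, 0.763, -0.001]
contact_force: [0.1, -1.0, -2.4]
gripper_width: 0.223
grasp_force: 60.7
```

Emit:
servo_tool:
  motion: [-1,-0.33,-0.08,0,-0.01,-1,-0.67,-0.17,0,-0.01,-1,-1,-0.26,0,-0.02]

```text
time: 28.78
tool_pos: [0.5096, -0.2104, 0.1963]
tool_rot: [-0.002, 0.641, 0.768, -0.0]
contact_force: [-0.2, -1.0, -2.8]
gripper_width: 0.22
grasp_force: 60.7
```

Emit:
servo_tool:
  motion: [-1,-0.33,-0.08,0,-0.01,-1,-0.67,-0.16,0,-0.01,-1,-0.88,-0.24,0,-0.02,-1,-0.88,-0.24,0.2,-0.02,-1,-0.88,-0.24,0.4,-0.02]

```text
time: 29.4
tool_pos: [0.5004, -0.3184, 0.1479]
tool_rot: [-0.002, 0.635, 0.772, 0.0]
contact_force: [0.1, 0.5, -2.6]
gripper_width: 0.217
grasp_force: 60.9
```

Emit:
servo_tool:
  motion: [-1,0,0,0.2,0,-1,0,0,0.4,0,-1,0,0,0.4,0,-1,0,0,0.4,0]

```text
time: 29.9
tool_pos: [0.5016, -0.3186, 0.1029]
tool_rot: [-0.001, 0.635, 0.773, 0.0]
contact_force: [0.0, -0.7, -1.6]
gripper_width: 0.216
grasp_force: 60.7
```

```bash
python3 - <<'E'
from plan import *
q=pen(-.0585,-.03);a=np.degrees(YAW)+90
plan([(*q,.0805,a,'dn')],dec=3)
E
```

```text
from [  0.5016  -0.3186   0.1029 101.1996]
dn [-0.005, -0.0, 0.187, -0.004]
end [ 5.017000e-01 -3.192000e-01  8.050000e-02  1.013796e+02]
```

Emit:
servo_tool:
  motion: [-1,0,0,0.1,0,-1,0,0,0.18,0,-1,0,0,0.185,0,-1,0,0,0.185,0]

```text
time: 30.4
tool_pos: [0.5018, -0.3188, 0.0811]
tool_rot: [-0.0, 0.635, 0.773, 0.0]
contact_force: [0.6, 0.2, -2.2]
gripper_width: 0.216
grasp_force: 61.1
```

Emit:
servo_tool:
  motion: [-0.2,0,0,0,0,-0.2,0,0,0,0,-0.2,0,0,-0.2,0,-0.2,0,0,-0.7,0,-0.2,0,0,-1,0]

```text
time: 31.02
tool_pos: [0.5028, -0.3197, 0.2051]
tool_rot: [0.002, 0.635, 0.773, 0.0]
contact_force: [0.3, -0.4, -0.1]
gripper_width: 0.402
grasp_force: 0.0
```

```bash
python3 - <<'E'
from plan import *
P=grab('side')[2]
penboxes(P)
for b in boxes(P): print(b[0].round(3),np.round(b[1:4],1),'cleat',b[4][0].round(3),np.round(b[4][1:],1))
h=here();plan([(.4435,.362,.2,152.7,'b')],start=[.5016,-.3188,.2,h[3]])
E
```

```text
cleat [ 57.7 -29. ] [66.6 21.5 89. ] 78
cleat [ -1.1 -27.4] [69.5 20.8 89. ] 80
cleat [-60.6 -28.6] [67.6 20.2 89.7] 75
body [ -0.3 -29.6] [172.6 101.5   0.2] 858
[0.443 0.362] [ 90.2  56.1 -28.1] cleat [0.442 0.362] [ 62.6  21.9 -25.9]
[0.682 0.568] [77.6 47.4  6.9] cleat [0.693 0.554] [87.8 39.6 36.9]
from [  0.5016  -0.3188   0.2    101.2023]
b [1.0, 0.11, 0.0, -0.2]
b [1.0, 0.27, 0.0, -0.21]
b [1.0, 0.46, 0.0, -0.22]
b [1.0, 0.69, 0.0, -0.25]
b [0.92, 0.97, 0.0, -0.26]
end [  0.4442   0.3621   0.2    152.5023]
```

Emit:
servo_tool:
  motion: [0.18,0.5,0.05,0,-0.1,0.18,1,0.11,0,-0.2]

```text
time: 31.32
tool_pos: [0.4915, -0.1978, 0.2019]
tool_rot: [0.001, 0.572, 0.82, 0.0]
contact_force: [-0.2, 0.4, 0.5]
gripper_width: 0.591
grasp_force: 0.0
```

Emit:
servo_tool:
  motion: [0.18,0.5,0.13,0,-0.1,0.18,1,0.27,0,-0.21,0.18,1,0.27,0,-0.21]

```text
time: 31.7
tool_pos: [0.4802, -0.0714, 0.2015]
tool_rot: [0.0, 0.5, 0.866, 0.0]
contact_force: [-0.3, -0.1, -0.1]
gripper_width: 0.59
grasp_force: 0.0
```

Emit:
servo_tool:
  motion: [0.18,0.5,0.23,0,-0.11,0.18,1,0.46,0,-0.22,0.18,1,0.46,0,-0.22]

```text
time: 32.08
tool_pos: [0.469, 0.0589, 0.2015]
tool_rot: [0.0, 0.424, 0.905, 0.0]
contact_force: [0.4, -0.8, -0.4]
gripper_width: 0.591
grasp_force: 0.0
```

Emit:
servo_tool:
  motion: [0.18,0.5,0.35,0,-0.12,0.18,1,0.69,0,-0.25,0.18,1,0.69,0,-0.25]

```text
time: 32.45
tool_pos: [0.457, 0.2032, 0.2015]
tool_rot: [0.0, 0.335, 0.942, 0.0]
contact_force: [0.0, -0.0, -0.4]
gripper_width: 0.589
grasp_force: 0.0
```

Emit:
servo_tool:
  motion: [0.18,0.46,0.48,0,-0.13,0.18,0.92,0.97,0,-0.26,0.18,0.92,0.97,0.4,-0.26,0.18,0.92,0.97,0.8,-0.26,0.18,0.92,0.97,0.8,-0.26]

```text
time: 33.08
tool_pos: [0.4425, 0.3593, 0.1003]
tool_rot: [-0.003, 0.238, 0.971, -0.004]
contact_force: [-0.1, -0.5, 0.1]
gripper_width: 0.591
grasp_force: 0.0
```

```bash
python3 - <<'E'
from gang import *
for n in('top','side'):
    im,d,P=grab(n,n+'5.png'); print(n); penboxes(P)
    for b in boxes(P): print(b[0].round(3),np.round(b[1:4],1),'cleat',b[4][0].round(3),np.round(b[4][1:],1))
print(gate_angle(P))
plan([(.4435,.362,.039,152.5,'b')])
E
```

```text
top
cleat [ 58.2 -30.4] [60.  20.5 89.3] 132
cleat [ -0.8 -30.5] [60.9 20.2 89. ] 130
cleat [-59.8 -28.4] [58.4 19.9 90. ] 125
body [ 58.6 -30.3] [85.3 54.  89.6] 444
body [ -0.6 -29.1] [81.9 54.3 89.7] 441
body [-59.7 -28.4] [ 83.9  54.  -89.9] 450
side
[0.443 0.362] [ 90.4  57.3 -27.6] cleat [0.442 0.361] [ 60.7  22.9 -28.4]
(np.int64(0), [(np.float64(-0.98), 0), (np.float64(-0.94), 0), (np.float64(-0.9), 0), (np.float64(-0.86), 0)])
from [4.459000e-01 3.612000e-01 1.062000e-01 1.523815e+02]
b [0.02, -0.0, 0.56, -0.0]
end [4.438000e-01 3.623000e-01 3.900000e-02 1.523815e+02]
```

Emit:
servo_tool:
  motion: [0.18,0.01,0,0.25,0,0.18,0.01,0,0.54,0,0.18,0.01,0,0.54,0,-1,0.01,0,0.54,0,-1,0.01,0,0.54,0]

```text
time: 33.8
tool_pos: [0.4455, 0.3634, 0.0437]
tool_rot: [0.002, 0.238, 0.971, 0.002]
contact_force: [-0.1, -2.4, 4.8]
gripper_width: 0.218
grasp_force: 59.3
```

Emit:
servo_tool:
  motion: [-1,0,0,0,0,-1,0,0,0,0,-1,0,0,-0.3,0,-1,0,0,-0.7,0,-1,0,0,-1,0]

```text
time: 34.42
tool_pos: [0.4438, 0.3628, 0.163]
tool_rot: [0.001, 0.238, 0.971, 0.001]
contact_force: [0.7, 0.7, -3.2]
gripper_width: 0.215
grasp_force: 59.6
```

Emit:
servo_tool:
  motion: [-1,0,0,-0.35,0,-1,0,0,-0.35,0,-1,0,0,-0.35,0]

```text
time: 34.8
tool_pos: [0.4428, 0.3622, 0.2012]
tool_rot: [-0.001, 0.238, 0.971, -0.001]
contact_force: [-0.4, 0.5, -3.0]
gripper_width: 0.216
grasp_force: 59.6
```

```bash
python3 - <<'E'
from plan import *
s=manip.state();print(s['gripper_width'],s['grasp_force'],s['contact_force'],s['joint_pos'])
q=pen(-.0435,.0455);a=np.degrees(YAW)+180
plan([(*q,.20,a,'tr'),(*q,.125,a,'dn')])
E
```

```text
0.2158810468291258 59.620426297187805 [-0.39166332  0.47557497 -2.98957731] [ 5.55446164e-01 -5.12690444e-02  1.76762393e+00  4.96326571e-05
  1.42708438e+00 -5.35382021e-01]
from [  0.4428   0.3622   0.2012 152.4994]
tr [-0.65, -1.0, 0.0, -0.2]
tr [-0.45, -1.0, 0.0, -0.19]
tr [-0.28, -1.0, 0.0, -0.18]
tr [-0.13, -1.0, 0.01, -0.17]
tr [0.01, -0.72, -0.0, -0.12]
dn [-0.0, -0.0, 0.62, -0.0]
end [ 5.013000e-01 -2.418000e-01  1.256000e-01  1.911994e+02]
```

Emit:
servo_tool:
  motion: [-1,-0.22,-0.33,0,-0.07,-1,-0.44,-0.67,0,-0.14,-1,-0.65,-1,0,-0.2]

```text
time: 35.17
tool_pos: [0.4557, 0.2183, 0.1993]
tool_rot: [-0.002, 0.16, 0.987, -0.001]
contact_force: [0.6, -0.2, -2.8]
gripper_width: 0.219
grasp_force: 59.9
```

Emit:
servo_tool:
  motion: [-1,-0.15,-0.33,0,-0.06,-1,-0.3,-0.67,0,-0.12,-1,-0.45,-1,0,-0.19]

```text
time: 35.55
tool_pos: [0.4688, 0.0877, 0.1995]
tool_rot: [-0.002, 0.086, 0.996, -0.0]
contact_force: [0.2, -0.7, -2.9]
gripper_width: 0.22
grasp_force: 59.9
```

Emit:
servo_tool:
  motion: [-1,-0.1,-0.33,0,-0.06,-1,-0.2,-0.67,0,-0.12,-1,-0.28,-1,0,-0.18]

```text
time: 35.92
tool_pos: [0.4813, -0.0359, 0.1995]
tool_rot: [-0.002, 0.015, 1.0, 0.001]
contact_force: [0.1, 0.6, -3.5]
gripper_width: 0.213
grasp_force: 59.9
```

Emit:
servo_tool:
  motion: [-1,-0.04,-0.33,0,-0.06,-1,-0.09,-0.67,0,-0.12,-1,-0.13,-1,0,-0.17]

```text
time: 36.3
tool_pos: [0.4931, -0.156, 0.1994]
tool_rot: [-0.002, -0.051, 0.999, 0.001]
contact_force: [-0.1, 0.8, -3.8]
gripper_width: 0.22
grasp_force: 59.9
```

Emit:
servo_tool:
  motion: [-1,0,-0.36,0,-0.06,-1,0.01,-0.72,0,-0.12,-1,0.01,-0.72,0,-0.12,-1,0.01,-0.72,0.2,-0.12,-1,0.01,-0.72,0.4,-0.12]

```text
time: 36.92
tool_pos: [0.501, -0.2401, 0.1518]
tool_rot: [-0.001, -0.098, 0.995, 0.001]
contact_force: [-0.8, -0.2, -4.0]
gripper_width: 0.221
grasp_force: 60.2
```

Emit:
servo_tool:
  motion: [-1,0,0,0.2,0,-1,0,0,0.4,0,-1,0,0,0.4,0,-1,0,0,0.4,0]

```text
time: 37.42
tool_pos: [0.5019, -0.2408, 0.1064]
tool_rot: [-0.0, -0.098, 0.995, 0.0]
contact_force: [0.2, 0.4, -3.2]
gripper_width: 0.216
grasp_force: 60.1
```

```bash
python3 - <<'E'
from plan import *
q=pen(-.0435,.0455);a=np.degrees(YAW)+180
plan([(*q,.082,a,'dn')],dec=3)
E
```

```text
from [ 5.019000e-01 -2.408000e-01  1.064000e-01 -1.687809e+02]
dn [0.006, -0.011, 0.204, -0.004]
end [ 5.015000e-01 -2.422000e-01  8.190000e-02 -1.686009e+02]
```

Emit:
servo_tool:
  motion: [-1,0,-0.01,0.1,0,-1,0,-0.01,0.19,0,-1,0,-0.01,0.2,0,-1,0,-0.01,0.2,0]

```text
time: 37.92
tool_pos: [0.5028, -0.2435, 0.0835]
tool_rot: [0.001, -0.097, 0.995, -0.001]
contact_force: [-0.6, -2.6, 2.4]
gripper_width: 0.216
grasp_force: 61.2
```

Emit:
servo_tool:
  motion: [-0.2,0,0,0,0,-0.2,0,0,0,0,-0.2,0,0,-0.2,0,-0.2,0,0,-0.7,0,-0.2,0,0,-1,0]

```text
time: 38.55
tool_pos: [0.503, -0.2427, 0.2053]
tool_rot: [0.001, -0.098, 0.995, -0.001]
contact_force: [0.1, -0.8, 0.3]
gripper_width: 0.401
grasp_force: 0.0
```

```bash
python3 - <<'E'
from gang import *
h=here();print(h);t=1.55;q=gatept(t,.095,.045)
plan([(*q,.2,np.degrees(YAW-t)+180,'b'),(*q,.08,np.degrees(YAW-t)+180,'dn')])
E
```

```text
[np.float64(0.5029852998202263), np.float64(-0.24270975687043603), np.float64(0.20534210064996683), np.float64(-168.79287061427212)]
from [   0.503    -0.2427    0.2053 -168.7929]
b [-0.84, 0.64, 0.02, 1.0]
b [-0.14, 1.0, 0.02, 0.95]
b [0.02, 0.02, 0.0, 0.02]
dn [-0.0, -0.0, 1.0, -0.0]
end [ 6.694000e-01 -5.450000e-02  8.050000e-02 -2.574429e+02]
```

Emit:
servo_tool:
  motion: [-1,-0.4,0.3,0,0.25,-1,-0.84,0.64,0,0.5,-1,-0.84,0.64,0,0.75,-1,-0.84,0.64,0,1,-1,-0.84,0.64,0,1]

```text
time: 39.17
tool_pos: [0.5862, -0.1469, 0.202]
tool_rot: [-0.0, 0.292, 0.957, 0.0]
contact_force: [-0.4, -0.0, -0.2]
gripper_width: 0.002
grasp_force: 0.0
```

Emit:
servo_tool:
  motion: [-1,-0.07,0.5,0,0.25,-1,-0.14,1,0,0.5,-1,-0.14,1,0,0.75,-1,-0.14,1,0,0.95,-1,-0.14,1,0,0.95]

```text
time: 39.8
tool_pos: [0.6668, -0.0568, 0.2019]
tool_rot: [-0.0, 0.618, 0.786, -0.0]
contact_force: [0.3, 0.1, 0.3]
gripper_width: -0.002
grasp_force: 0.0
```

```bash
python3 - <<'E'
from gang import *
h=here();print(h);t=1.55;q=gatept(t,.095,.045)
im,d,P=grab('top','t6.png');print(gate_angle(P));penboxes(P)
im,d,P=grab('side');penboxes(P)
plan([(*q,.08,np.degrees(YAW-t)+180,'dn')])
E
```

```text
[np.float64(0.666805400222187), np.float64(-0.05679750946101745), np.float64(0.20191041971825974), np.float64(103.59849306054733)]
(np.int64(297), [(np.float64(0.74), 29), (np.float64(0.7), 27), (np.float64(0.66), 26), (np.float64(0.78), 24)])
cleat [ 58.6 -30.9] [ 60.7  20.3 -89.7] 133
cleat [ -0.6 -31. ] [61.4 20.2 89.9] 133
cleat [-43.7  46. ] [59.8 20.4  0.2] 134
cleat [-59.9 -28.6] [58.6 19.9 89.8] 126
body [ 58.5 -30.5] [85.3 54.9 89.9] 455
body [ -0.4 -29.2] [83.3 54.8 89.3] 443
body [-43.7  45.8] [84.1 55.4 -0.6] 467
body [-59.7 -28.2] [82.7 54.  90. ] 447
cleat [ 58.2 -29.9] [ 72.5  22.2 -89. ] 77
cleat [ -0.7 -27.5] [ 65.6  21.  -88.9] 78
cleat [-60.1 -28.7] [75.1 19.5 89.6] 74
cleat [-44.6  48.5] [57.9 29.6 -0.8] 107
body [-0.4  0.2] [173.9 154.1  -1.5] 1123
from [ 6.66800e-01 -5.72000e-02  2.02200e-01  1.03609e+02]
dn [0.01, 0.02, 1.0, 0.02]
dn [0.0, 0.0, 0.02, 0.0]
end [ 6.68800e-01 -5.55000e-02  7.98000e-02  1.02709e+02]
```

View pics/t6.png

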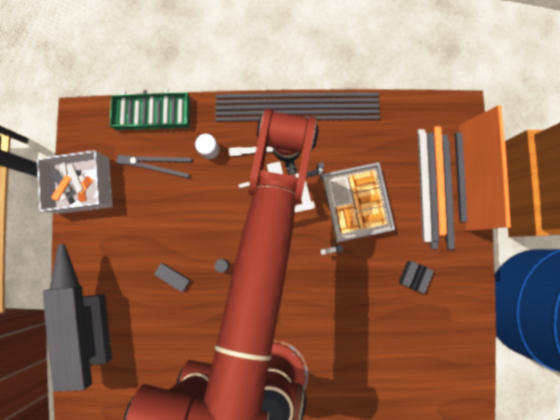

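All four boxes stand in the pen (348–380, 170–235) within about 1.5 mm of the outlines. Now I'll descend outside the gate and push it shut.

Emit:
servo_tool:
  motion: [-1,0,0.02,0.3,0.02,-1,0.01,0.02,0.6,0.02,-1,0.01,0.02,1,0.02,-1,0.01,0.02,1,0.02]

```text
time: 40.4
tool_pos: [0.665, -0.055, 0.0772]
tool_rot: [-0.005, 0.625, 0.781, -0.002]
contact_force: [-0.7, -0.3, 0.3]
gripper_width: 0.002
grasp_force: 0.0
```

```bash
python3 - <<'E'
from plan import *
h=here()
plan([(*gatept(t,.095,.016),.082,np.degrees(YAW-t)+180,str(t)) for t in(1.55,1.3,1.0,.7,.4,.2)])
E
```

```text
from [ 6.650000e-01 -5.500000e-02  7.720000e-02  1.026145e+02]
1.55 [-0.01, -0.21, -0.04, 0.0]
1.3 [0.01, -0.2, -0.0, -0.32]
1.0 [0.0, -0.24, -0.0, -0.38]
0.7 [0.01, -0.24, -0.0, -0.38]
0.4 [0.0, -0.24, -0.0, -0.38]
0.2 [0.01, -0.16, -0.0, -0.26]
end [ 5.509000e-01 -1.418000e-01  8.200000e-02  1.800145e+02]
```

Emit:
servo_tool:
  motion: [-1,0,-0.1,-0.02,0,-1,0,-0.15,-0.02,0,-1,-0.01,-0.21,-0.02,0,-1,-0.01,-0.21,-0.02,0]

```text
time: 40.9
tool_pos: [0.6448, -0.0625, 0.0863]
tool_rot: [0.001, 0.626, 0.78, 0.0]
contact_force: [0.8, 0.1, -1.2]
gripper_width: 0.0
grasp_force: 0.0
```

Emit:
servo_tool:
  motion: [-1,0,-0.05,0,-0.08,-1,0,-0.1,0,-0.16,-1,0.01,-0.15,0,-0.24,-1,0.01,-0.2,0,-0.32]

```text
time: 41.4
tool_pos: [0.6216, -0.0664, 0.0856]
tool_rot: [0.001, 0.522, 0.853, 0.0]
contact_force: [1.3, 0.4, 1.0]
gripper_width: -0.001
grasp_force: 0.8
```

Emit:
servo_tool:
  motion: [-1,0,-0.06,0,-0.1,-1,0,-0.12,0,-0.19,-1,0,-0.18,0,-0.29,-1,0,-0.24,0,-0.38]

```text
time: 41.9
tool_pos: [0.5957, -0.0792, 0.0853]
tool_rot: [0.001, 0.389, 0.921, 0.0]
contact_force: [1.8, 0.9, -0.5]
gripper_width: -0.003
grasp_force: 0.8
```

Emit:
servo_tool:
  motion: [-1,0,-0.06,0,-0.1,-1,0,-0.12,0,-0.19,-1,0,-0.18,0,-0.29,-1,0.01,-0.24,0,-0.38]

```text
time: 42.4
tool_pos: [0.5741, -0.0984, 0.0853]
tool_rot: [0.001, 0.248, 0.969, 0.0]
contact_force: [2.0, 1.1, -0.1]
gripper_width: 0.001
grasp_force: 0.8
```

Emit:
servo_tool:
  motion: [-1,0,-0.06,0,-0.1,-1,0,-0.12,0,-0.19,-1,0,-0.18,0,-0.29,-1,0,-0.24,0,-0.38]

```text
time: 42.9
tool_pos: [0.56, -0.1234, 0.0851]
tool_rot: [0.0, 0.101, 0.995, 0.0]
contact_force: [1.2, 0.9, -0.2]
gripper_width: 0.002
grasp_force: 0.8
```

Emit:
servo_tool:
  motion: [-1,0,-0.05,0,-0.09,-1,0,-0.11,0,-0.18,-1,0.01,-0.16,0,-0.26,-1,0.01,-0.16,0,-0.26]

```text
time: 43.4
tool_pos: [0.5547, -0.1425, 0.085]
tool_rot: [-0.0, 0.001, 1.0, -0.0]
contact_force: [-0.1, 0.9, -0.7]
gripper_width: 0.005
grasp_force: 0.0
```

```bash
python3 - <<'E'
from gang import *
h=here();print(gate_angle(grab('top')[2]),gate_angle(grab('side')[2]))
plan([(*gatept(t,.095,.016),h[2],np.degrees(YAW-t)+180,str(t)) for t in(.1,.03)]+[(*gatept(0,.095,s),h[2],np.degrees(YAW)+180,str(s)) for s in(.016,.012)])
E
```

```text
(np.int64(347), [(np.float64(0.14), 35), (np.float64(-0.42), 28), (np.float64(0.18), 25), (np.float64(-0.46), 25)]) (np.int64(378), [(np.float64(0.18), 91), (np.float64(0.14), 47), (np.float64(0.22), 25), (np.float64(-0.42), 22)])
from [ 5.548000e-01 -1.422000e-01  8.500000e-02  1.798931e+02]
0.1 [0.04, -0.07, -0.0, -0.13]
0.03 [0.01, -0.06, -0.0, -0.09]
0.016 [0.0, -0.02, -0.0, -0.04]
0.012 [0.0, -0.04, -0.0, 0.0]
end [ 5.509000e-01 -1.649000e-01  8.500000e-02  1.915931e+02]
```

Emit:
servo_tool:
  motion: [-1,0.02,-0.04,0,-0.06,-1,0.04,-0.07,0,-0.13,-1,0.05,-0.13,0,-0.22,-1,0.05,-0.13,0,-0.22]

```text
time: 44.0
tool_pos: [0.5488, -0.1579, 0.085]
tool_rot: [-0.0, -0.085, 0.996, -0.0]
contact_force: [0.7, -0.8, -0.4]
gripper_width: 0.003
grasp_force: 0.0
```

Emit:
servo_tool:
  motion: [-1,0,-0.02,0,-0.02,-1,0,-0.03,0,-0.04,-1,0,-0.05,0,-0.04,-1,0,-0.05,0,-0.04]

```text
time: 44.5
tool_pos: [0.5487, -0.1596, 0.0849]
tool_rot: [-0.002, -0.101, 0.995, 0.005]
contact_force: [-5.4, 16.3, 8.1]
gripper_width: 0.002
grasp_force: 8.0
```

```bash
python3 - <<'E'
from gang import *
s=manip.state();print(s['contact_force'],here())
im,d,P=grab('side');print(gate_angle(grab('top')[2]),gate_angle(P))
cv2.imwrite('pics/s7.png',cv2.resize(im[150:230,230:350],None,fx=6,fy=6,interpolation=cv2.INTER_CUBIC)[...,::-1])
E
```

```text
[-5.41932951 16.2625729   8.0736141 ] [np.float64(0.5486621036836783), np.float64(-0.1596290786477983), np.float64(0.08486867183715933), np.float64(-168.36630288160416)]
(np.int64(287), [(np.float64(0.02), 36), (np.float64(-0.62), 25), (np.float64(-0.02), 25), (np.float64(-0.58), 23)]) (np.int64(399), [(np.float64(0.02), 91), (np.float64(-0.02), 48), (np.float64(0.06), 45), (np.float64(-0.58), 24)])
```

View pics/s7.png

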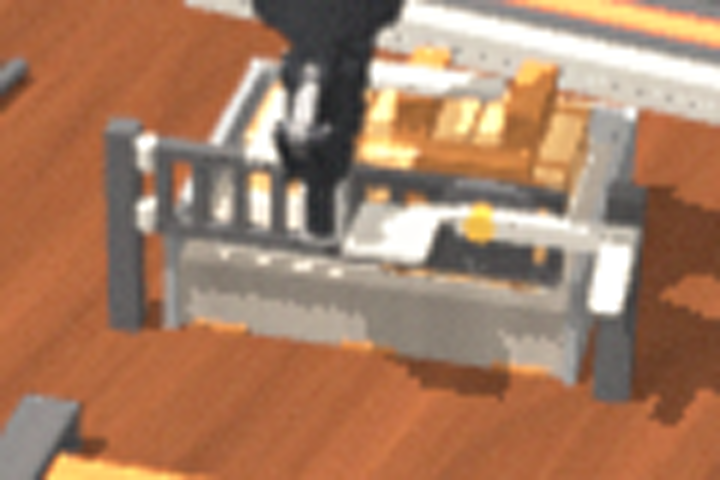

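The gate is at 0 and the bar looks level, its end behind the lip at (610,245). Backing off and checking with nothing touching.

Emit:
servo_tool:
  motion: [-1,0,0.1,0,0,-1,0,0.25,0,0,-1,0,0.25,-0.4,0,-1,0,0.25,-1,0,-1,0,0.25,-1,0]

```text
time: 45.22
tool_pos: [0.5464, -0.1349, 0.2114]
tool_rot: [0.005, -0.102, 0.995, -0.003]
contact_force: [1.4, 0.2, -0.3]
gripper_width: -0.004
grasp_force: 0.0
```

Emit:
servo_tool:
  motion: [-1,-0.3,0.3,0,0,-1,-0.6,0.7,0,0,-1,-0.9,1,0,0,-1,-0.9,1,0,0,-1,-0.9,1,0,0]

```text
time: 45.85
tool_pos: [0.6246, 0.0051, 0.2039]
tool_rot: [-0.001, -0.102, 0.995, -0.0]
contact_force: [-0.3, -0.4, 0.1]
gripper_width: 0.003
grasp_force: 0.0
```

```bash
python3 - <<'E'
from gang import *
print(manip.state()['contact_force'],here())
im,d,P=grab('side'); Q0=np.load('side0.npy'); 
cv2.imwrite('pics/s8.png',cv2.resize(im[150:230,230:350],None,fx=6,fy=6,interpolation=cv2.INTER_CUBIC)[...,::-1])
T=grab('top')[2];print(gate_angle(T),gate_angle(P));penboxes(T)
c,s=np.cos(YAW),np.sin(YAW)
for n,X in(('now',P),('start',Q0)):
    X=X.reshape(-1,3);dd=X[:,:2]-O;x=dd@[c,s];y=dd@[-s,c]
    for nm,x0,x1,y0,y1 in(('paddle',-.038,-.004,.112,.15),('bar',-.12,-.07,.1,.13)):
        m=(x>x0)&(x<x1)&(y>y0)&(y<y1)&(X[:,2]>.07);print(n,nm,m.sum(),np.median(X[m,2]).round(4),np.median(y[m]).round(4))
E
```

```text
[-0.33674128 -0.40340321  0.09367391] [np.float64(0.6245807107364925), np.float64(0.005133524266708333), np.float64(0.20388363944118404), np.float64(-168.32909997602508)]
(np.int64(750), [(np.float64(0.02), 94), (np.float64(-0.02), 83), (np.float64(-0.58), 37), (np.float64(-0.66), 35)]) (np.int64(552), [(np.float64(0.02), 111), (np.float64(-0.02), 54), (np.float64(0.06), 47), (np.float64(-0.58), 27)])
cleat [ 58.3 -36.1] [49.2 20.  89.6] 109
cleat [ -0.3 -32.4] [56.8 20.5 87.6] 110
cleat [-43.5  46. ] [60.  20.4 -0.2] 135
cleat [-59.8 -28.5] [ 58.9  19.6 -89.6] 122
body [ 29.1 -30.5] [114.1  83.5   0.2] 626
body [-43.6  45.8] [84.  55.1  0.3] 458
body [-59.8 -28.5] [ 83.1  53.8 -89.9] 413
now paddle 75 0.103 0.1315
now bar 150 0.1008 0.1085
start paddle 80 0.1028 0.1316
start bar 148 0.1007 0.1085
```

View pics/s8.png

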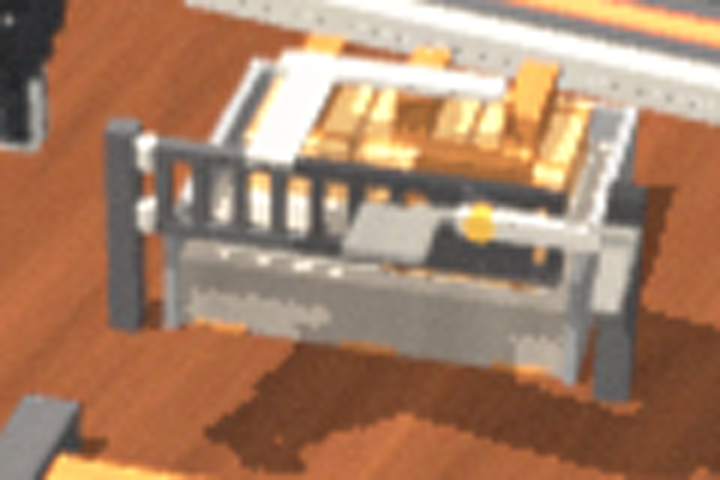

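The paddle (390,235) and bar are back at their starting heights, to within 0.2 mm. The gate is shut and all four boxes are in place.

```bash
python3 -c "
from plant import job_done
print(job_done())"
```

```text
the job is handed in; nothing more can be done
None
```

The job is handed in: the gate was opened by the thumb lever, all four boxes present were set upright within about 2 mm of their chalked outlines, and the gate is shut with the bar back in its catch.

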